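# Draw the sagging bracket plates into line with tapered drifts

### The job

Pull the looped clip up out of the stud that locks the parts drawer, lay it on top of the cabinet, then pull the drawer out to its stop. Take out the tapered drifts, two or three of them, and push each tip first through the bracket of its own colour, front lug and then the sagging plate behind it, until the handle is fully home against the lug, so that the plate is drawn up into line; leave them in. Finally push the drawer fully shut, and leave the pliers, the gear motor and the glue bottle where they are.

Things in the scene. Friction and masses are not known exactly. Their poses are not given: they have to be found in the camera images.
- drift_red: Loose 90 g drift, may be absent (None). Red square handle 22 x 22 x 56 mm (plus 3 mm end cap), then a steel rod: 15 mm diameter for 34 mm, then tapering to a 5 mm tip 71 mm from the handle. Starts lying in the drawer. Origin on the axis where the rod leaves the handle (11 mm above what it lies on); x axis points to the tip. Balances 17 mm behind the origin, in the handle.
- drift_yellow: Loose 90 g drift, may be absent (None). Yellow square handle 22 x 22 x 56 mm (plus 3 mm end cap), then a steel rod: 15 mm diameter for 34 mm, then tapering to a 5 mm tip 71 mm from the handle. Starts lying in the drawer. Origin on the axis where the rod leaves the handle (11 mm above what it lies on); x axis points to the tip. Balances 17 mm behind the origin, in the handle.
- drift_blue: Loose 90 g drift, may be absent (None). Blue square handle 22 x 22 x 56 mm (plus 3 mm end cap), then a steel rod: 15 mm diameter for 34 mm, then tapering to a 5 mm tip 71 mm from the handle. Starts lying in the drawer. Origin on the axis where the rod leaves the handle (11 mm above what it lies on); x axis points to the tip. Balances 17 mm behind the origin, in the handle.
- bracket_red: Fixed bracket; place and yaw vary. Red upright lug 64 mm wide, 10 mm thick, top 88 mm high, on a dark foot 90 mm wide, 8 mm high, reaching 12 mm in front of it. Origin on the table below the lug's front face; x axis: the way a drift is pushed in; z up. A bare metal plate 10 mm thick hangs 2 mm behind the lug between guide rails 88 mm high.
- hole_red (a point): Centre of the 17 mm through hole in the front face of the red lug, 60 mm above the table; axes as the bracket's. A drift is fully home when its origin is here. There is free space behind the plate for the tip.
- platehole_red (a point): Centre of the 17 mm hole in the sagging plate of the red bracket, 17 mm behind the front face of the lug; axes as the bracket's. It starts 4 to 5.5 mm too low.
- plate_red (a joint): Sag of the plate of the red bracket in m: 0 = its hole is in line with the lug's hole (upper stop), 0.0065 = lower stop. It slides only up and down, stays where it is left, and lifts with about 4 N.
- bracket_yellow: Fixed bracket; place and yaw vary. Yellow upright lug 64 mm wide, 10 mm thick, top 88 mm high, on a dark foot 90 mm wide, 8 mm high, reaching 12 mm in front of it. Origin on the table below the lug's front face; x axis: the way a drift is pushed in; z up. A bare metal plate 10 mm thick hangs 2 mm behind the lug between guide rails 88 mm high.
- hole_yellow (a point): Centre of the 17 mm through hole in the front face of the yellow lug, 60 mm above the table; axes as the bracket's. A drift is fully home when its origin is here. There is free space behind the plate for the tip.
- platehole_yellow (a point): Centre of the 17 mm hole in the sagging plate of the yellow bracket, 17 mm behind the front face of the lug; axes as the bracket's. It starts 4 to 5.5 mm too low.
- plate_yellow (a joint): Sag of the plate of the yellow bracket in m: 0 = its hole is in line with the lug's hole (upper stop), 0.0065 = lower stop. It slides only up and down, stays where it is left, and lifts with about 4 N.
- bracket_blue: Fixed bracket; place and yaw vary. Blue upright lug 64 mm wide, 10 mm thick, top 88 mm high, on a dark foot 90 mm wide, 8 mm high, reaching 12 mm in front of it. Origin on the table below the lug's front face; x axis: the way a drift is pushed in; z up. A bare metal plate 10 mm thick hangs 2 mm behind the lug between guide rails 88 mm high.
- hole_blue (a point): Centre of the 17 mm through hole in the front face of the blue lug, 60 mm above the table; axes as the bracket's. A drift is fully home when its origin is here. There is free space behind the plate for the tip.
- platehole_blue (a point): Centre of the 17 mm hole in the sagging plate of the blue bracket, 17 mm behind the front face of the lug; axes as the bracket's. It starts 4 to 5.5 mm too low.
- plate_blue (a joint): Sag of the plate of the blue bracket in m: 0 = its hole is in line with the lug's hole (upper stop), 0.0065 = lower stop. It slides only up and down, stays where it is left, and lifts with about 4 N.
- cab: Grey one-drawer parts cabinet standing on the table, fixed, 230 mm deep with the drawer front, 250 mm wide, 85 mm high; its place and yaw vary. Origin: on the table under its centre; the white drawer front faces its -x side and the drawer comes out along its -x axis.
- cab_drawer0 (a joint): How far the drawer is out, in m: 0 shut, 0.165 at its stop; 1 N of friction. Drawer floor 22 mm above the table, side and back walls to 63 mm, front to 72 mm high; inside 185 mm front to back, 208 mm wide. The drifts lie in it side by side, about 62 mm apart, tips to the back.
- cab_drawer0_handle (a point): Middle of the drawer's bar handle: round bar 11 mm in diameter, 120 mm long, level and parallel to the drawer front, 47 mm above the table, its centre line 35 mm in front of the drawer front; it moves with the drawer. x axis points into the cabinet.
- clip: Loose 30 g steel clip of round wire: upright loop 36 mm wide (along its y axis), 36 mm high, 7 mm thick, and below it a straight leg 5.5 mm thick, 36 mm long, that drops through the stud; a thin outer leg runs down beside the stud on its +y side, 15 mm out. Origin where the straight leg meets the loop's underside; z axis points up through the loop, whose centre is 18 mm above the origin.
- stud_hole (a point): Centre of the mouth, on the top, of the upright 9 mm hole through the brass stud (26 mm front to back, 20 mm wide, 14 mm deep, its top 59 mm above the table). The stud stands on the cabinet's frame, 25 mm in front of the drawer front near the +y end. The clip's leg in it stops the drawer after about 8 mm. Axes as the cabinet's.
- pliers: Bystander: red-handled pliers lying on the table, about 158 x 49 x 11 mm. Origin under its centre.
- gear_motor: Bystander: small black and white gear motor lying on the table, 106 x 47 x 47 mm. Origin under its centre.
- glue_bottle: Bystander: upright white glue bottle with red nozzle, 38 mm diameter, 109 mm high. Origin under its centre.

How it is judged:
By the outcome, as a careful person would: the job done as asked, in the order asked, and still so for the second after the job is handed in, with the robot touching nothing.
Of drift_red, drift_yellow, drift_blue only 2 to 3 are there at a start; the rules pass over those that are not, and their reading is None.
At some moment in a run one of drift_red, drift_yellow, drift_blue may be knocked a few centimetres aside while the robot is not near it.
Once in a run the grip may slacken for a moment while it holds something.
It also fails if it takes over 210 s, if anything falls off the work surface, if the arm or the gripper's body presses on something with over 40 N, if the wrist force passes 120 N, or if a joint passes its speed limit or range.

### The arm

A 6-joint arm with a two-finger parallel gripper is mounted at the origin on a cart in front of the work surface, level with it; the furniture and walls round the work are solid. World frame = base frame: x ahead of the robot, y to its left, z up, the work surface at z = 0. Lengths are in mm, angles in rad, forces in N, time in s.
With the tool pointing down it reaches from about 350 to 975 mm from the base axis. Payload 7.1 kg.
Tool frame: the origin (TCP) lies midway between the tips of the shut fingers; the grasp point (between the pads) lies 19 mm behind it; z points along the fingers, y is the line along which they close (so a half turn about z gives the same grasp; the last joint's range is limited). The gripper opens to 88 mm and grips with 3 to 60 N. Pads are 20 mm wide; open, the fingers measure 115 mm over their backs; the gripper's body (75 mm by 178 mm) begins 61 mm behind the grasp point.
Start: joints at [-1.238, 0.423, 1.63, -0, 1.089, -0.019], TCP at [215.384, -586.698, 193.375] pointing down, gripper open.
Joint ranges: [-3, 3], [-0.9, 2.11], [0.09, 2.58], [-1.31, 4.45], [0.11, 2.69], [-2.54, 2.54]. Speed limits (rad/s): [2.39, 2.39, 3.01, 3.14, 3.14, 3.14].

### API

Orientations are given as a rotation vector (axis times angle).
In Python, from workcell import ctrl gives the robot as it stands.
- The arm moves only by the shell command python3 -m inch 'ROWS' [OPENING]. ROWS is JSON, a list of rows, each an object with "xyz": the shift along the tool's x, y, z in mm, a list of three; "rot": the turn, a rotation vector about the tool's x, y, z in rad, a list of three. In form: [{"xyz": [dx, dy, dz], "rot": [ax, ay, az]}, ...]. A call has 1 to 12 rows; each row is the pose to reach, as a shift and turn from the pose commanded when the call began, along the tool's axes at that moment; what a row does not reach only later rows make up. A row lasts 1/12 s, in which the tool goes at most 41.7 mm and 7.16 degrees, less where a joint would pass 70% of its speed; a pose out of reach is approached as far as the arm can. A call with a gripper value outside its range is refused whole. OPENING is the closure in counts, from 0 (fully open) to 255 (shut), set as the call begins (- or left out, the last holds). The fingers move at their own pace and stop on an object; the grip force is fixed at half the most. Time passes only in rows, so rows that repeat a pose let the fingers close. It gives the time, the measured TCP pose, the force, the opening and the grip force at its end, in the units of the state.
- ctrl.get_obs(): the state, without advancing time (a new reading comes with each control period).
- ctrl.get_image(name): name is "scene" or "top" or "wrist"; returns the picture (400x640x3 uint8, red, green, blue); there is no depth.
- ctrl.camera_model(name): a dict with "fx", "fy", "cx", "cy" (pixels), "position" and "attitude" of the camera in the world. Camera axes: x right, y up, looking along -z (the intrinsics and any distortion apply to the point x, -y, -z); pixel columns grow to the right and rows downward; lengths in mm; the calibration is good to about 2 mm. The wrist camera is an equidistant fisheye: a pixel r from the principal point sees the ray r / f radians off the axis. A picture is of the moment at which its call begins: read the wrist's pose just before it. camera_model takes no time and is no camera call; for the wrist camera it gives the pose at the moment of the call.
- ctrl.close_job(): hands the job in; it is judged then, once.
The state is a dict: "t": time; "qpos": joint angles; "qvel": joint speeds; "joint_torque": joint torques, N m; "ee_pos": TCP position; "orientation": TCP orientation; "ft_force": force on the tool from outside, world axes, zero at the start; "moment": the same for the moment, N m; "width": finger opening in mm; "grasp_force": force on a finger pad.
Only numpy, scipy, OpenCV 4.12 (cv2) and the standard library are available. Lean on these libraries where they do the work, as an engineer would, in place of code of your own. Each camera call takes 0.05 s, during which the arm holds its last target. There are 200 camera calls.

## Working session

There is one attempt and no reset: what is moved stays moved. The work goes in short steps, Python scripts to look and compute and a shell command to move; the robot and the scene stay as the last step left them, time stands still between calls to the robot, and variables do not carry over. Pictures are saved under pics/ and viewed, at most 14 in all, crops included, and the job is handed in when it is done.

```bash
ls; mkdir -p pics
python3 - <<'E'
from workcell import ctrl
import cv2,numpy as np
for n in ["scene","top"]:
    im=ctrl.get_image(n); cv2.imwrite(f"pics/{n}0.png",im[:,:,::-1])
    print(n,ctrl.camera_model(n))
print(ctrl.camera_model("wrist")); print(ctrl.get_obs())
E
```

```text
pics
scene {'fx': 485.8591897370181, 'fy': 485.8591897370181, 'cx': 317.9348528718432, 'cy': 201.08299533425523, 'position': array([-234.75878014,  597.70396585,  754.90845591]), 'attitude': array([ 0.50556291, -1.09050987, -2.00805179])}
top {'fx': 372.6817110188091, 'fy': 372.6817110188091, 'cx': 324.1945296055992, 'cy': 201.4216249243211, 'position': array([ 363.80591779,  -58.32617388, 1118.38809359]), 'attitude': array([ 0.17440644, -0.12647842, -1.5407927 ])}
{'fx': 309.70691628693146, 'fy': 309.70691628693146, 'cx': 323.59147965317317, 'cy': 200.5128633376088, 'position': array([ 283.34920688, -562.03460562,  383.64668977]), 'attitude': array([-0.23426461,  0.16429701, -1.21152906])}
{'t': 0.1, 'qpos': array([-1.23797382e+00,  4.23754126e-01,  1.63058986e+00, -4.62486121e-05,
        1.08860223e+00, -1.90044680e-02]), 'qvel': array([-0.00276022, -0.00181853, -0.0022698 , -0.00060866,  0.00037948,
        0.00142149]), 'joint_torque': array([ 1.91888489e-04, -5.45617318e+01, -2.74323803e+01,  6.45513064e-02,
        1.88368902e-02, -4.19320054e-05]), 'ee_pos': array([ 215.21807028, -586.20948888,  192.69520414]), 'orientation': array([-3.09179279e+00, -5.49602934e-01,  3.95630622e-04]), 'ft_force': array([-0.00421232,  0.51004262, -0.14024775]), 'moment': array([ 0.03554822, -0.02384882, -0.01156065]), 'grasp_force': 0.0, 'width': 87.8022295441351}
```

View pics/top0.png

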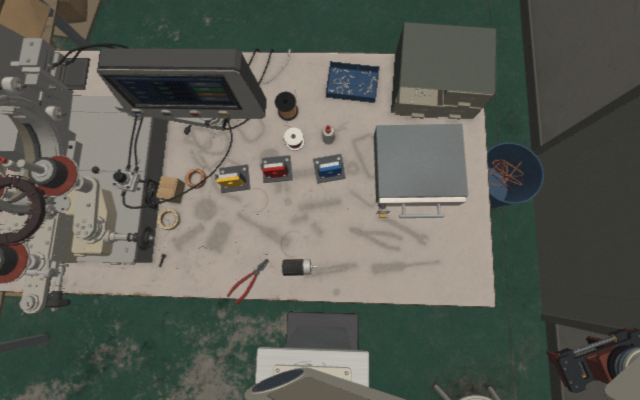

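View pics/scene0.png

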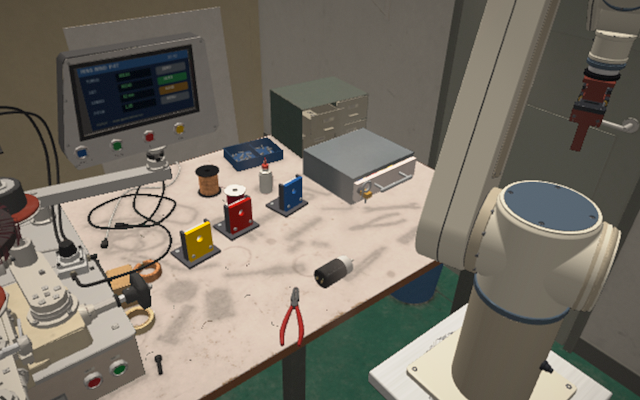

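```bash
cat > h.py <<'E'
import numpy as np, cv2
from scipy.spatial.transform import Rotation as R
from scipy.optimize import least_squares
from workcell import ctrl
def cam(n): 
    m=ctrl.camera_model(n); m['n']=n; m['R']=R.from_rotvec(m['attitude']).as_matrix(); return m
def proj(m,P):
    c=(np.atleast_2d(P)-m['position'])@m['R']; v=np.c_[c[:,0],-c[:,1],-c[:,2]]
    if m['n']=='wrist':
        r=np.hypot(v[:,0],v[:,1]); s=np.arctan2(r,v[:,2])/np.maximum(r,1e-9); u=v[:,:2]*s[:,None]
    else: u=v[:,:2]/v[:,2:]
    return u*[m['fx'],m['fy']]+[m['cx'],m['cy']]
def ray(m,px):
    u=(np.asarray(px,float)-[m['cx'],m['cy']])/[m['fx'],m['fy']]
    if m['n']=='wrist':
        t=np.hypot(*u); d=np.r_[u*(np.sin(t)/max(t,1e-9)),np.cos(t)]
    else: d=np.r_[u,1]
    return m['R']@(d*[1,-1,-1])
def plane(m,px,z):
    d=ray(m,px); return m['position']+d*(z-m['position'][2])/d[2]
def crop(im,x0,x1,y0,y1,k,f):
    cv2.imwrite(f,cv2.resize(im[y0:y1,x0:x1],None,fx=k,fy=k,interpolation=cv2.INTER_CUBIC)[:,:,::-1])
def fit(m,pts,px,x0):
    "pose x,y,yaw of a body on the table"
    pts=np.array(pts,float);px=np.array(px,float)
    def f(q):
        c,s=np.cos(q[2]),np.sin(q[2]); return (proj(m,pts@np.array([[c,s,0],[-s,c,0],[0,0,1]])+[q[0],q[1],0])-px).ravel()
    r=least_squares(f,x0,x_scale=[100,100,1]); return r.x,np.round(r.fun.reshape(-1,2),1)
E
python3 - <<'E'
from h import *
t=ctrl.get_image("top"); s=ctrl.get_image("scene")
crop(t,205,365,140,200,5,"pics/t1.png"); crop(t,365,475,115,225,5,"pics/t2.png")
crop(s,165,310,165,275,5,"pics/s1.png")
E
```

```text
(no output)
```

View pics/t1.png

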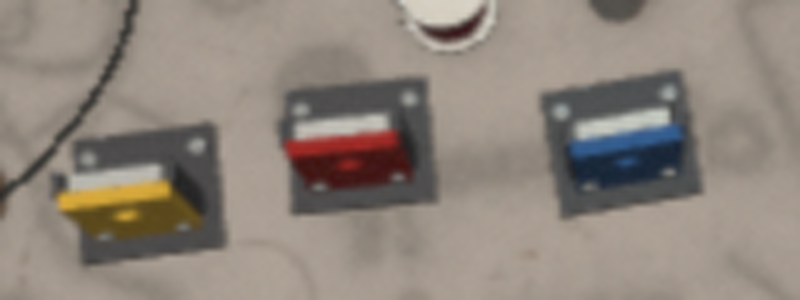

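View pics/t2.png

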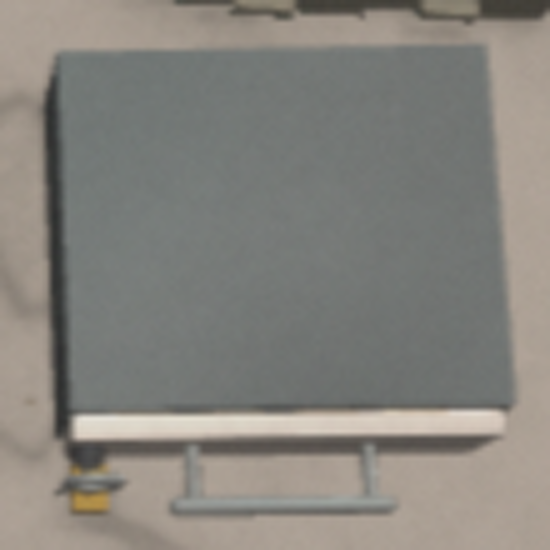

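View pics/s1.png

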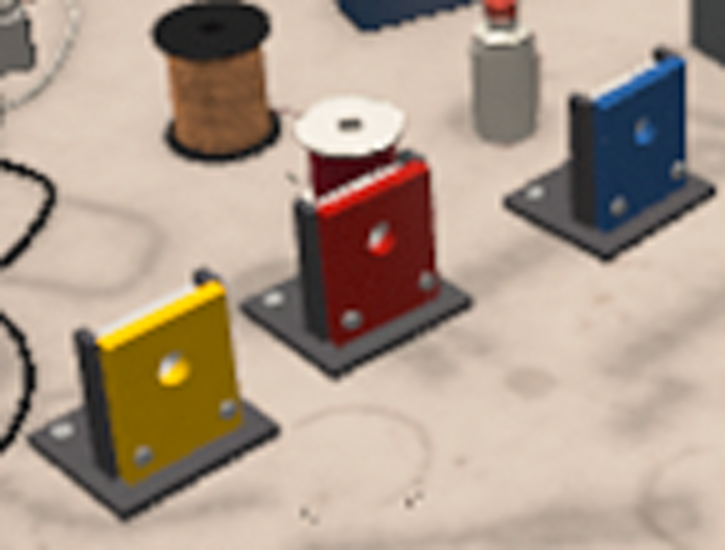

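The pictures show the yellow, red and blue brackets facing the robot, the closed cabinet, and the clip in the brass stud at about (383,213) in the top view. I'll fit the poses from these corner pixels.

```bash
cat > f1.py <<'E'
from h import *
T=cam('top');S=cam('scene')
def un(l,x0,y0,k=5): return [((a+.5)/k-.5+x0,(b+.5)/k-.5+y0) for a,b in l]
topP=[(0,32,88),(0,-32,88),(-12,45,8),(-12,-45,8)]
scP=[(0,32,88),(0,-32,88),(0,32,8),(0,-32,8),(-12,45,8),(-12,-45,8)]
B={'yellow':([(60,210),(172,197),(84,264),(226,247)],[(100,347),(222,290),(123,483),(240,430),(123,512),(278,432)]),
'red':([(290,156),(398,147),(293,214),(436,202)],[(320,213),(428,168),(333,345),(438,298),(336,370),(470,300)]),
'blue':([(572,157),(683,143),(563,217),(702,193)],[(595,110),(684,65),(603,228),(684,185),(607,255),(715,190)])}
for n,(a,b) in B.items():
    x0=[*plane(T,un(a,205,140)[0],88)[:2],0]
    print(n,*fit(T,topP,un(a,205,140),x0)); print('  scene',*fit(S,scP,un(b,165,165),x0))
c=un([(57,52),(487,45),(170,505),(397,505)],365,115)
q,r=fit(T,[(115,125,85),(115,-125,85),(-150,60,47),(-150,-60,47)],c,[600,-300,0]);print('cab',q,r)
for p,z in [((90,485),59),((72,440),72),((505,436),72),((57,485),78),((127,483),78)]: 
    w=plane(T,un([p],365,115)[0],z); cc,s=np.cos(q[2]),np.sin(q[2]); d=w[:2]-q[:2]; print(p,w,'cabframe',cc*d[0]+s*d[1],-s*d[0]+cc*d[1])
E
python3 f1.py
```

```text
yellow [6.19400692e+02 2.54266677e+02 1.42382803e-01] [[ 0.3  0.1]
 [-0.   0.1]
 [-0.4 -0.1]
 [ 0.2 -0.1]]
  scene [6.21316077e+02 2.56953152e+02 1.13347966e-01] [[ 0.5  0.5]
 [ 0.4  0.4]
 [ 0.4  0.7]
 [ 0.2 -0.7]
 [-1.6  0. ]
 [ 0.  -1.1]]
red [6.52527583e+02 1.25190964e+02 1.03281325e-01] [[-0.4  0.2]
 [ 0.1  0.2]
 [-0.1 -0.3]
 [ 0.4 -0.2]]
  scene [6.55786747e+02 1.26078350e+02 1.08462975e-01] [[ 0.6  0.6]
 [ 0.1 -0.2]
 [ 0.6  0.6]
 [-0.1 -0.3]
 [-1.5 -0.1]
 [ 0.3 -0.7]]
blue [ 6.57087444e+02 -3.83723226e+01  1.79360933e-01] [[ 0.1  0.4]
 [-0.  -0.3]
 [-0.6 -0.2]
 [ 0.6  0.1]]
  scene [ 6.60198487e+02 -3.77413026e+01  1.81482157e-01] [[ 1.  -0.3]
 [ 0.  -0.5]
 [-0.1  1.4]
 [ 0.   0.4]
 [-1.1 -0.2]
 [ 0.2 -0.9]]
cab [ 6.85841357e+02 -2.98541714e+02  3.44838919e-02] [[ 0.1 -0.1]
 [ 0.1 -0.2]
 [ 1.7  0.4]
 [-1.9 -0.1]]
(90, 485) [ 543.59105965 -191.3441694    59.        ] cabframe -138.46987230688717 112.03818647686477
(72, 440) [ 567.13787629 -179.56723007   72.        ] cabframe -114.53102027604983 122.9962993295018
(505, 436) [ 574.82157021 -423.70366272   72.        ] cabframe -115.26900033702627 -121.25990280746804
(57, 485) [ 539.94559419 -170.43208349   78.        ] cabframe -141.39218330081528 133.06352486322007
(127, 483) [ 541.98049598 -209.71558999   78.        ] cabframe -140.71287101121445 93.73321538437173
```

```bash
cat > go.py <<'E'
import sys
from h import *
# target x y z yaw(deg of tool x) [tilt deg about tool y after] -> shift and turn in the present tool frame
def rot(yaw,tilt=0): return R.from_euler('z',yaw,degrees=True)*R.from_rotvec([np.pi,0,0])*R.from_euler('y',0)
o=ctrl.get_obs(); C=R.from_rotvec(o['orientation'])
print('t %.1f'%o['t'],'pos',o['ee_pos'].round(1),'yaw',np.degrees(np.arctan2(C.as_matrix()[1,0],C.as_matrix()[0,0])).round(2),'F',o['ft_force'].round(1),'w',round(o['width'],1),'g',round(o['grasp_force'],1))
a=[float(v) for v in sys.argv[1:]]
if a:
    print('xyz',C.inv().apply(np.array(a[:3])-o['ee_pos']).round(1),'rot',(C.inv()*rot(a[3])).as_rotvec().round(4))
E
python3 go.py 520 -200 220 92
```

```text
t 0.2 pos [ 215.3 -586.4  192.9] yaw 20.16 F [ 0.3 -0.2 -0.5] w 87.7 g 0.0
xyz [ 419.2 -257.7  -26.8] rot [-8.0000e-04 -6.0000e-04 -1.2539e+00]
```

```bash
M='x'; python3 -m inch '[{"xyz":[419,-258,-27],"rot":[0,0,-1.254]},{"xyz":[419,-258,-27],"rot":[0,0,-1.254]},{"xyz":[419,-258,-27],"rot":[0,0,-1.254]},{"xyz":[419,-258,-27],"rot":[0,0,-1.254]},{"xyz":[419,-258,-27],"rot":[0,0,-1.254]},{"xyz":[419,-258,-27],"rot":[0,0,-1.254]},{"xyz":[419,-258,-27],"rot":[0,0,-1.254]},{"xyz":[419,-258,-27],"rot":[0,0,-1.254]},{"xyz":[419,-258,-27],"rot":[0,0,-1.254]},{"xyz":[419,-258,-27],"rot":[0,0,-1.254]},{"xyz":[419,-258,-27],"rot":[0,0,-1.254]},{"xyz":[419,-258,-27],"rot":[0,0,-1.254]}]' 150
python3 go.py 520 -200 220 92
```

```text
t: 1.2
ee_pos: [521.1, -197.7, 220.6]
orientation: [2.18, 2.262, 0.001]
ft_force: [0.2, -0.2, 0.9]
width: 36.0
grasp_force: 0.0
t 1.2 pos [ 521.1 -197.7  220.6] yaw 92.1 F [ 0.2 -0.2  0.9] w 36.0 g 0.0
xyz [-2.2 -1.2  0.6] rot [ 0.0004 -0.0001  0.0017]
```

Run:
```python
from h import *
m=cam('wrist');im=ctrl.get_image('wrist'); cv2.imwrite('pics/w1.png',im[:,:,::-1])
print(proj(m,[[543.6,-191.3,59],[543.6,-191.3,95]]))
import pickle;pickle.dump(m,open('w1.pkl','wb'))
```

```text
[[343.15340985 174.73486491]
 [345.27304473 181.09732549]]
```

View pics/w1.png

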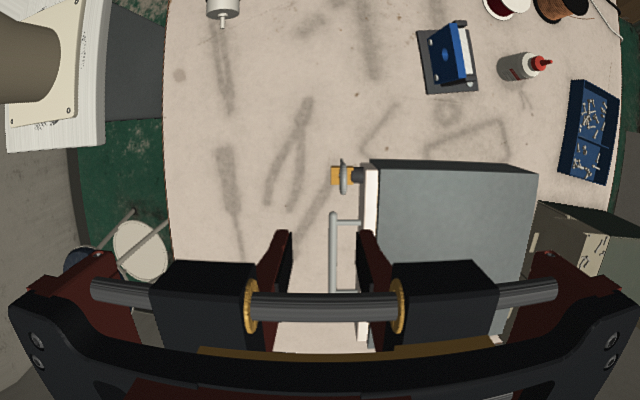

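Wrist view: clip loop edge-on from (345,159) to (345,194), stud at (343,176), bar handle left at x≈333, fingertips at (285,232)/(365,232).

```bash
python3 - <<'E'
from h import *; import pickle
m=pickle.load(open('w1.pkl','rb'))
for p,z in [((345,158),77),((344.5,195),77),((344.5,176.5),77),((332,176),59),((353,176),59),((333,213),47),((333,294),47)]: print(p,plane(m,p,z).round(1))
E
python3 go.py 542.5 -191 130 92
```

```text
(345, 158) [ 543.4 -169.3   77. ]
(344.5, 195) [ 545.  -210.9   77. ]
(344.5, 176.5) [ 543.9 -189.9   77. ]
(332, 176) [ 530.7 -193.3   59. ]
(353, 176) [ 555.1 -192.3   59. ]
(333, 213) [ 534.4 -242.    47. ]
(333, 294) [ 540.  -359.5   47. ]
t 1.2 pos [ 524.4 -194.3  221.1] yaw 92.17 F [2.3 1.9 0.3] w 36.2 g 0.0
xyz [ 2.5 17.9 91.1] rot [ 0.0031 -0.0015  0.003 ]
```

```bash
python3 -m inch '[{"xyz":[0,0,0],"rot":[0,0,0]},{"xyz":[0,0,0],"rot":[0,0,0]},{"xyz":[0,0,0],"rot":[0,0,0]},{"xyz":[9,23,40],"rot":[0,0,0]},{"xyz":[9,23,70],"rot":[0,0,0]},{"xyz":[9,23,90],"rot":[0,0,0]},{"xyz":[9,23,90],"rot":[0,0,0]},{"xyz":[9,23,90],"rot":[0,0,0]},{"xyz":[9,23,90],"rot":[0,0,0]}]' 185
python3 go.py 543.5 -191 76 92
python3 - <<'E'
from h import *
m=cam('wrist');im=ctrl.get_image('wrist'); cv2.imwrite('pics/w2.png',im[100:340,180:500,::-1].repeat(2,0).repeat(2,1))
o=ctrl.get_obs();print(proj(m,o['ee_pos']))
import pickle;pickle.dump(m,open('w2.pkl','wb'))
E
```

```text
t: 2.0
ee_pos: [542.8, -191.5, 131.6]
orientation: [2.183, 2.257, 0.001]
ft_force: [0.2, -0.4, 1.1]
width: 24.3
grasp_force: 0.0
t 2.0 pos [ 542.8 -191.5  131.6] yaw 91.92 F [ 0.2 -0.4  1.1] w 24.3 g 0.0
xyz [ 0.6  0.6 55.6] rot [ 0.0014  0.0006 -0.0015]
[[324.30922019 228.84647144]]
```

View pics/w2.png

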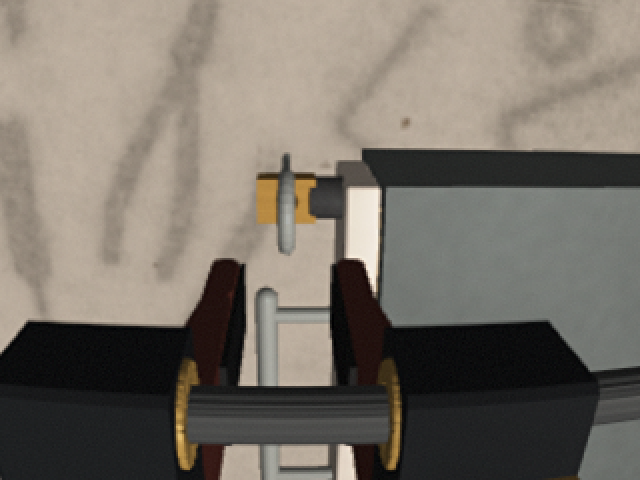

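Crop: loop spans (286,155)–(286,253), centred between the fingers (243…332) as wanted.

```bash
python3 - <<'E'
from h import *; import pickle
m=pickle.load(open('w2.pkl','rb'))
for p,z in [((323,179),70),((323,226.5),80),((323,202.5),77)]: print(p,plane(m,p,z).round(1))
E
python3 -m inch '[{"xyz":[0,0.5,25],"rot":[0,0,0]},{"xyz":[0,0.5,45],"rot":[0,0,0]},{"xyz":[0,0.5,55],"rot":[0,0,0]},{"xyz":[0,0.5,57],"rot":[0,0,0]},{"xyz":[0,0.5,57],"rot":[0,0,0]},{"xyz":[0,0.5,57],"rot":[0,0,0]}]'
python3 go.py
```

```text
(323, 179) [ 541.7 -170.9   70. ]
(323, 226.5) [ 542.9 -209.1   80. ]
(323, 202.5) [ 542.3 -189.2   77. ]
t: 2.55
ee_pos: [543.9, -190.7, 74.7]
orientation: [2.181, 2.259, 0.001]
ft_force: [-0.9, -0.0, 0.2]
width: 24.0
grasp_force: 0.0
t 2.5 pos [ 543.9 -190.7   74.7] yaw 92.0 F [-0.9 -0.   0.2] w 24.0 g 0.0
```

Close, then lift 60 mm straight.

```bash
python3 -m inch '[{"xyz":[0,0,0],"rot":[0,0,0]},{"xyz":[0,0,0],"rot":[0,0,0]},{"xyz":[0,0,0],"rot":[0,0,0]},{"xyz":[0,0,0],"rot":[0,0,0]},{"xyz":[0,0,0],"rot":[0,0,0]},{"xyz":[0,0,0],"rot":[0,0,0]}]' 255
python3 -m inch '[{"xyz":[0,0,-10],"rot":[0,0,0]},{"xyz":[0,0,-25],"rot":[0,0,0]},{"xyz":[0,0,-45],"rot":[0,0,0]},{"xyz":[0,0,-70],"rot":[0,0,0]},{"xyz":[0,0,-85],"rot":[0,0,0]},{"xyz":[0,0,-85],"rot":[0,0,0]},{"xyz":[0,0,-85],"rot":[0,0,0]}]'
python3 - <<'E'
from h import *
im=ctrl.get_image('wrist'); a=im[100:300,240:440,::-1].repeat(2,0).repeat(2,1)
s=ctrl.get_image('scene')[120:220,300:400,::-1].repeat(4,0).repeat(4,1)
cv2.imwrite('pics/w3.png',np.hstack([a,s]))
E
python3 go.py 640 -250 160 92
```

```text
t: 3.05
ee_pos: [543.0, -190.3, 73.5]
orientation: [2.182, 2.26, 0.0]
ft_force: [0.6, -0.2, 0.2]
width: 0.3
grasp_force: 0.0
t: 3.63
ee_pos: [543.6, -190.5, 159.5]
orientation: [2.181, 2.258, 0.001]
ft_force: [0.5, -0.2, -0.3]
width: 0.3
grasp_force: 0.0
t 3.7 pos [ 542.3 -190.1  157.7] yaw 92.0 F [-0.   0.2 -0.3] w 0.4 g 0.0
xyz [-63.3  95.5  -2.5] rot [-0.0012 -0.0005  0.0001]
```

View pics/w3.png

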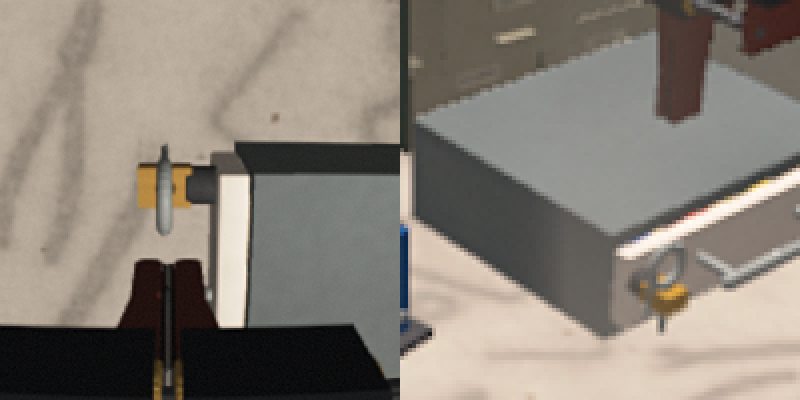

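Run:
```python
from h import *; import pickle
m2=pickle.load(open('w2.pkl','rb')); m3=cam('wrist'); T=cam('top');S=cam('scene')
def tri(*mp):
    A=np.zeros((3,3));b=np.zeros(3)
    for m,p in mp:
        d=ray(m,p);d/=np.linalg.norm(d);P=np.eye(3)-np.outer(d,d);A+=P;b+=P@m['position']
    X=np.linalg.solve(A,b);return X.round(1),[(proj(m,X)[0]-p).round(1) for m,p in mp]
print(m2['position'],m2['attitude'],m3['position'])
print('lowend',tri((m2,(323,226.5)),(m3,(240+164/2,100+234/2))))
print('highend',tri((m2,(323,177.5)),(m3,(240+164/2,100+145/2))))
print('top+scene',tri((T,(383,211.5)),(S,(300+265/4,120+265/4))))
for P in [(543.5,-191,59),(543.5,-191,77),(543.5,-191,95)]: print(proj(S,P),proj(T,P),proj(m3,P))
```

```text
[ 540.23288762 -119.63019835  322.53366646] [-0.26974143 -0.00540217  0.03279506] [ 540.13498986 -118.3344895   348.66963801]
lowend (array([ 541.8, -194.2,  120.8]), [array([-0.9,  0.2]), array([ 0.8, -0.1])])
highend (array([ 540.6, -153.6,  152.1]), [array([-1. ,  0.3]), array([ 0.9, -0.3])])
top+scene (array([ 540.6, -190.2,   77.7]), [array([0., 0.]), array([-0., -0.])])
[[365.17652758 191.62522086]] [[382.4796003  211.62861907]] [[324.93452699 193.49369613]]
[[365.67802896 185.9133206 ]] [[383.27933666 210.57913776]] [[324.98676569 198.32151183]]
[[366.18731238 180.11278603]] [[384.10639182 209.49380642]] [[325.04561064 203.78549694]]
```

```bash
python3 -m inch '[{"xyz":[0,0,0],"rot":[0,0,0]},{"xyz":[0,2,0],"rot":[0,0,0]},{"xyz":[0,-2,30],"rot":[0,0,0]},{"xyz":[0,-2,60],"rot":[0,0,0]},{"xyz":[0,-2,80],"rot":[0,0,0]},{"xyz":[0,-2,85],"rot":[0,0,0]},{"xyz":[0,-2,85],"rot":[0,0,0]},{"xyz":[0,-2,85],"rot":[0,0,0]}]' 188
cat > two.py <<'E'
from h import *; import sys
a=ctrl.get_image('wrist')[100:300,240:440]; s=ctrl.get_image('scene')[140:220,325:405]
np.save(sys.argv[1],np.hstack([cv2.resize(a,(400,400)),cv2.resize(s,(400,400),interpolation=cv2.INTER_CUBIC)]))
E
python3 two.py a.npy
python3 -m inch '[{"xyz":[0,0,8],"rot":[0,0,0]},{"xyz":[0,0,8],"rot":[0,0,0]},{"xyz":[0,0,8],"rot":[0,0,0]}]'
python3 -m inch '[{"xyz":[0,0,0],"rot":[0,0,0]},{"xyz":[0,0,0],"rot":[0,0,0]},{"xyz":[0,0,0],"rot":[0,0,0]},{"xyz":[0,0,0],"rot":[0,0,0]},{"xyz":[0,0,0],"rot":[0,0,0]},{"xyz":[0,0,0],"rot":[0,0,0]}]' 255
python3 two.py b.npy
python3 -c "
import numpy as np,cv2
v=np.hstack([np.load('a.npy'),np.load('b.npy')]);cv2.imwrite('pics/m1.png',cv2.resize(np.vstack([np.load('a.npy'),np.load('b.npy')]),(600,600))[:,:,::-1])"
python3 go.py
```

```text
t: 4.4
ee_pos: [541.3, -190.5, 73.5]
orientation: [-2.182, -2.26, 0.0]
ft_force: [0.1, -0.8, -0.1]
width: 23.2
grasp_force: 0.0
t: 4.75
ee_pos: [540.9, -190.4, 65.5]
orientation: [2.182, 2.26, 0.0]
ft_force: [0.0, -0.2, 0.7]
width: 23.1
grasp_force: 0.0
t: 5.25
ee_pos: [541.0, -190.4, 65.4]
orientation: [2.182, 2.26, 0.0]
ft_force: [0.7, -0.7, 0.0]
width: 0.4
grasp_force: 0.0
t 5.3 pos [ 541.  -190.4   65.4] yaw 92.01 F [ 0.7  0.4 -0.4] w 0.3 g 0.0
```

View pics/m1.png

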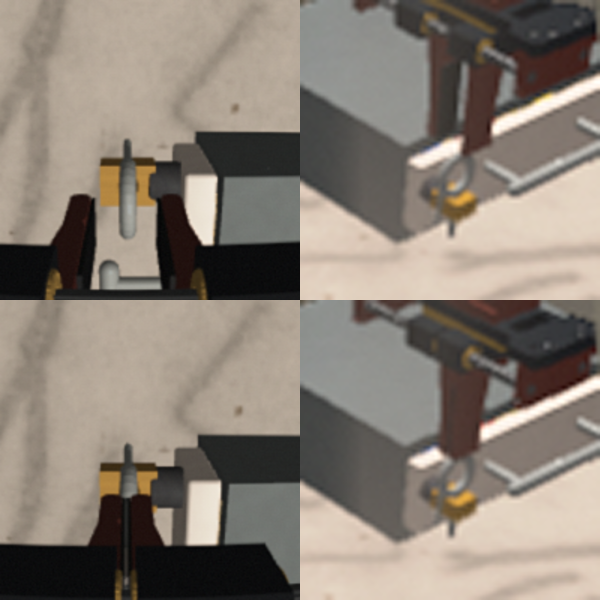

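In the scene view the fingertips look some 7 px higher than where the reported TCP should be, with the loop just under them. I'll triangulate the tips.

Run:
```python
from h import *
S=cam('scene');W=cam('wrist');T=cam('top');o=ctrl.get_obs();print(o['ee_pos'],o['orientation'],W['position'],proj(W,o['ee_pos']))
print('scene ee now',proj(S,o['ee_pos']),'at w3',proj(S,[542.3,-190.1,157.7]),'obs 369.5,149.5')
d=ray(W,(324,230));P=W['position']
for z in (60,75,85,95,105):
    X=P+d*(z-P[2])/d[2]; print(X.round(1),proj(S,X).round(1),'obs 368.2,182.1')
# start frames: tip seen in scene0 about (577,150)
print('start',proj(S,[215.3,-586.4,192.9]))
```

```text
[ 541.02448906 -190.36897911   65.39937562] [2.18215198e+00 2.25995281e+00 3.32896302e-05] [ 538.58275437 -118.57149213  256.34354709] [[323.62957599 228.5976507 ]]
scene ee now [[365.81070546 190.07819314]] at w3 [[368.08731607 159.46661983]] obs 369.5,149.5
[ 541.4 -193.4   60. ] [[366.4 191.4]] obs 368.2,182.1
[ 541.2 -187.7   75. ] [[365.3 187.3]] obs 368.2,182.1
[ 541.  -183.9   85. ] [[364.6 184.6]] obs 368.2,182.1
[ 540.9 -180.1   95. ] [[363.8 181.8]] obs 368.2,182.1
[ 540.7 -176.3  105. ] [[363. 179.]] obs 368.2,182.1
start [[573.58582721 153.28501572]]
```

The tips really seem to sit about 25–30 mm above the reported TCP. I'll reopen and go down in small steps, watching the force.

```bash
python3 -m inch '[{"xyz":[0,0,0],"rot":[0,0,0]},{"xyz":[0,0,0],"rot":[0,0,0]},{"xyz":[0,0,0],"rot":[0,0,0]},{"xyz":[0,0,0],"rot":[0,0,0]},{"xyz":[0,0,4],"rot":[0,0,0]},{"xyz":[0,0,4],"rot":[0,0,0]}]' 188
python3 -m inch '[{"xyz":[0,0,2],"rot":[0,0,0]},{"xyz":[0,0,4],"rot":[0,0,0]},{"xyz":[0,0,4],"rot":[0,0,0]}]' | grep -E 'ee_pos|ft'
python3 -m inch '[{"xyz":[0,0,2],"rot":[0,0,0]},{"xyz":[0,0,4],"rot":[0,0,0]},{"xyz":[0,0,4],"rot":[0,0,0]}]' | grep -E 'ee_pos|ft'
```

```text
t: 5.85
ee_pos: [540.7, -190.3, 60.8]
orientation: [-2.182, -2.26, 0.0]
ft_force: [-0.2, 0.3, -1.0]
width: 23.4
grasp_force: 0.0
ee_pos: [540.7, -190.2, 56.9]
ft_force: [-0.6, 0.6, 0.2]
ee_pos: [540.7, -190.3, 53.0]
ft_force: [0.4, -0.1, -0.9]
```

```bash
python3 -m inch '[{"xyz":[0,0,3],"rot":[0,0,0]},{"xyz":[0,0,6],"rot":[0,0,0]},{"xyz":[0,0,9],"rot":[0,0,0]},{"xyz":[0,0,9],"rot":[0,0,0]}]' | grep -E 'ee_pos|ft'
python3 -m inch '[{"xyz":[0,0,0],"rot":[0,0,0]},{"xyz":[0,0,0],"rot":[0,0,0]},{"xyz":[0,0,0],"rot":[0,0,0]},{"xyz":[0,0,0],"rot":[0,0,0]},{"xyz":[0,0,0],"rot":[0,0,0]},{"xyz":[0,0,0],"rot":[0,0,0]}]' 255
```

```text
ee_pos: [540.5, -190.2, 43.7]
ft_force: [-0.2, -0.0, 0.3]
t: 7.18
ee_pos: [541.1, -190.4, 44.5]
orientation: [2.182, 2.26, 0.0]
ft_force: [0.6, -0.3, 0.2]
width: 6.0
grasp_force: 30.0
```

```bash
python3 -m inch '[{"xyz":[0,0,-10],"rot":[0,0,0]},{"xyz":[0,0,-25],"rot":[0,0,0]},{"xyz":[0,0,-45],"rot":[0,0,0]},{"xyz":[0,0,-70],"rot":[0,0,0]},{"xyz":[0,0,-85],"rot":[0,0,0]},{"xyz":[0,0,-85],"rot":[0,0,0]},{"xyz":[0,0,-85],"rot":[0,0,0]}]'
python3 go.py 650 -280 130 92
python3 go.py 660 -280 118 92
```

```text
t: 7.77
ee_pos: [541.6, -190.6, 130.4]
orientation: [2.181, 2.258, 0.001]
ft_force: [0.6, 0.0, -0.7]
width: 6.1
grasp_force: 30.0
t 7.8 pos [ 541.6 -190.6  130.4] yaw 92.01 F [ 0.6  0.  -0.7] w 6.1 g 30.0
xyz [-93.2 105.2   0.8] rot [0.0021 0.0009 0.0001]
t 7.8 pos [ 541.6 -190.6  130.4] yaw 92.01 F [ 0.6  0.  -0.7] w 6.1 g 30.0
xyz [-93.5 115.2  12.8] rot [0.0021 0.0009 0.0001]
```

```bash
python3 -m inch '[{"xyz":[-20,25,-10],"rot":[0,0,0]},{"xyz":[-45,55,-10],"rot":[0,0,0]},{"xyz":[-75,85,-10],"rot":[-0.1,0,0]},{"xyz":[-93,110,0],"rot":[-0.2,0,0]},{"xyz":[-98,120,10],"rot":[-0.3,0,0]},{"xyz":[-98,120,18],"rot":[-0.4,0,0]},{"xyz":[-98,120,20],"rot":[-0.44,0,0]},{"xyz":[-98,120,20],"rot":[-0.44,0,0]},{"xyz":[-98,120,20],"rot":[-0.44,0,0]}]'
python3 - <<'E'
from h import *
a=ctrl.get_image('wrist')[100:300,240:440]; S=ctrl.get_image('scene')[100:220,290:450]
cv2.imwrite('pics/m2.png',np.hstack([cv2.resize(a,(300,300)),cv2.resize(S,(400,300),interpolation=cv2.INTER_CUBIC)])[:,:,::-1])
E
```

```text
t: 8.52
ee_pos: [663.0, -283.9, 107.7]
orientation: [1.95, 2.017, 0.449]
ft_force: [-0.2, -0.9, -0.2]
width: 6.3
grasp_force: 30.0
```

View pics/m2.png

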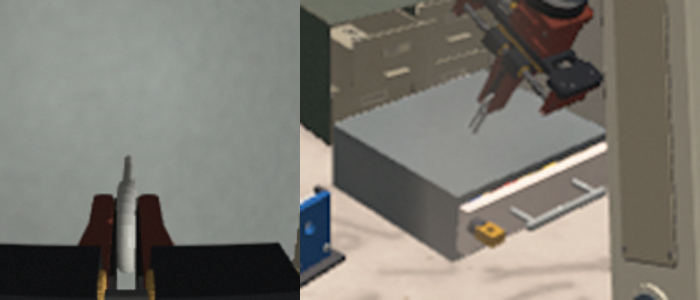

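Clip held by the loop, leg tip close above the cabinet top. Lowering to contact.

```bash
for i in 1; do python3 -m inch '[{"xyz":[0,-0.6,1.3],"rot":[0,0,0]},{"xyz":[0,-1.3,2.7],"rot":[0,0,0]},{"xyz":[0,-1.3,2.7],"rot":[0,0,0]}]' | grep -E 'ee_pos|ft'; done
python3 -m inch '[{"xyz":[0,-0.6,1.3],"rot":[0,0,0]},{"xyz":[0,-1.3,2.7],"rot":[0,0,0]},{"xyz":[0,-1.3,2.7],"rot":[0,0,0]}]' | grep -E 'ee_pos|ft'
```

```text
ee_pos: [664.8, -283.8, 106.4]
ft_force: [0.0, 0.1, -0.3]
ee_pos: [664.9, -284.3, 104.3]
ft_force: [-2.7, 0.6, 5.8]
```

```bash
python3 -m inch '[{"xyz":[0,0,0],"rot":[0,0,0]},{"xyz":[0,0,0],"rot":[0,0,0]},{"xyz":[0,0,0],"rot":[0,0,0]},{"xyz":[0,0,0],"rot":[0,0,0]},{"xyz":[0,0,-6],"rot":[0,0,0]},{"xyz":[0,0,-15],"rot":[0,0,0]},{"xyz":[0,0,-30],"rot":[0,0,0]},{"xyz":[0,0,-50],"rot":[0,0,0]},{"xyz":[0,0,-80],"rot":[0.1,0,0]},{"xyz":[0,0,-100],"rot":[0.2,0,0]},{"xyz":[0,0,-100],"rot":[0.35,0,0]},{"xyz":[0,0,-100],"rot":[0.44,0,0]}]' 150
python3 go.py 500 -299 230 92
python3 - <<'E'
from h import *
m=cam('wrist');a=ctrl.get_image('wrist'); S=ctrl.get_image('scene')[100:220,290:450]
cv2.imwrite('pics/m3.png',np.hstack([a[60:360,120:520],cv2.resize(S,(400,300),interpolation=cv2.INTER_CUBIC)])[:,:,::-1])
E
```

```text
t: 10.12
ee_pos: [622.0, -287.5, 198.9]
orientation: [2.183, 2.254, -0.006]
ft_force: [0.5, -0.0, -1.2]
width: 36.4
grasp_force: 0.0
t 10.1 pos [ 622.  -287.5  198.9] yaw 91.84 F [ 0.5 -0.  -1.2] w 36.4 g 0.0
xyz [  -7.8 -122.3  -31. ] rot [-0.0006  0.0053 -0.0028]
```

View pics/m3.png

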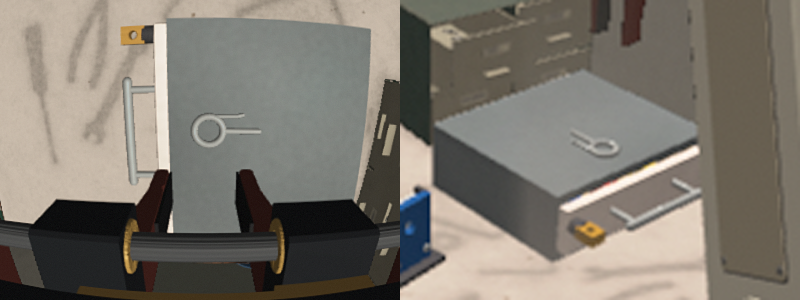

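The wrist view shows the clip flat on the cabinet top, loop at (208,130) in the crop. Next, the drawer handle.

```bash
python3 -m inch '[{"xyz":[-5,-35,0],"rot":[0,0,0]},{"xyz":[-12,-65,0],"rot":[0,0,0]},{"xyz":[-17,-86,10],"rot":[0,0,0]},{"xyz":[-17,-86,45],"rot":[0,0,0]},{"xyz":[-17,-86,80],"rot":[0,0,0]},{"xyz":[-17,-86,80],"rot":[0,0,0]},{"xyz":[-17,-86,80],"rot":[0,0,0]}]' 170
python3 go.py 536.5 -302 10 92
python3 - <<'E'
from h import *
m=cam('wrist');a=ctrl.get_image('wrist');cv2.imwrite('w4.png',a[:,:,::-1]);import pickle;pickle.dump(m,open('w4.pkl','wb'))
print(proj(m,[[534.4,-242,47],[540,-359.5,47],[536.5,-302,47],ctrl.get_obs()['ee_pos']]))
for r in (165,175,185,195): print(r,a[r,285:370].mean(1).astype(int).tolist())
E
```

```text
t: 10.8
ee_pos: [534.3, -304.8, 112.7]
orientation: [-2.181, -2.257, 0.0]
ft_force: [0.2, -0.5, 0.5]
width: 29.6
grasp_force: 0.0
t 10.8 pos [ 534.3 -304.8  112.7] yaw 91.97 F [ 0.2 -0.5  0.5] w 29.6 g 0.0
xyz [  2.5   2.6 102.7] rot [-0.0023 -0.0024 -0.0006]
[[326.54381958 128.24522134]
 [327.98719996 259.34753505]
 [326.49285821 198.75401938]
 [326.13452722 230.79720725]]
165 [135, 134, 133, 134, 132, 134, 137, 143, 147, 155, 156, 158, 161, 161, 161, 161, 161, 161, 163, 164, 167, 168, 169, 169, 170, 168, 170, 168, 174, 174, 174, 173, 176, 176, 144, 99, 82, 105, 124, 138, 151, 165, 175, 177, 167, 157, 147, 144, 155, 173, 175, 173, 173, 173, 171, 170, 171, 172, 170, 169, 171, 171, 171, 172, 168, 173, 173, 171, 172, 171, 172, 172, 173, 173, 174, 173, 177, 180, 120, 81, 73, 73, 73, 74, 73]
175 [136, 143, 146, 148, 151, 154, 156, 159, 162, 164, 165, 167, 168, 166, 169, 167, 165, 167, 168, 172, 171, 170, 169, 167, 165, 167, 168, 168, 170, 167, 166, 168, 167, 171, 147, 106, 80, 101, 125, 135, 151, 166, 175, 175, 165, 158, 148, 144, 153, 172, 174, 171, 172, 173, 171, 171, 172, 172, 174, 17
[... 266 characters left out ...]
 170, 168, 168, 170, 173, 176, 151, 106, 81, 102, 122, 134, 150, 164, 174, 175, 166, 159, 145, 141, 152, 171, 172, 170, 170, 172, 174, 172, 169, 170, 169, 166, 165, 165, 167, 165, 167, 164, 166, 166, 168, 169, 168, 168, 168, 169, 168, 171, 172, 152, 102, 71, 73, 74, 74, 73, 73]
195 [163, 166, 166, 166, 164, 166, 166, 167, 169, 168, 169, 170, 172, 170, 172, 172, 173, 173, 176, 174, 172, 171, 171, 173, 173, 174, 174, 173, 171, 173, 171, 170, 173, 175, 153, 104, 77, 104, 121, 135, 148, 165, 174, 175, 165, 155, 149, 140, 147, 166, 165, 166, 166, 165, 166, 163, 163, 162, 161, 163, 164, 164, 166, 165, 164, 162, 162, 162, 166, 168, 168, 167, 168, 170, 168, 169, 167, 130, 89, 70, 73, 73, 71, 74, 73]
```

```bash
python3 -m inch '[{"xyz":[0,1,30],"rot":[0,0,0]},{"xyz":[0,2,60],"rot":[0,0,0]},{"xyz":[0,2,80],"rot":[0,0,0]},{"xyz":[0,2,90],"rot":[0,0,0]},{"xyz":[0,2,98],"rot":[0,0,0]},{"xyz":[0,2,103],"rot":[0,0,0]},{"xyz":[0,2,103],"rot":[0,0,0]}]' 172
python3 -m inch '[{"xyz":[0,0,0],"rot":[0,0,0]},{"xyz":[0,0,0],"rot":[0,0,0]},{"xyz":[0,0,0],"rot":[0,0,0]},{"xyz":[0,0,0],"rot":[0,0,0]},{"xyz":[0,0,0],"rot":[0,0,0]},{"xyz":[0,0,0],"rot":[0,0,0]}]' 255
```

```text
t: 11.43
ee_pos: [538.9, -305.8, 11.4]
orientation: [2.181, 2.259, 0.0]
ft_force: [-0.6, 0.6, 0.2]
width: 28.8
grasp_force: 0.0
t: 11.93
ee_pos: [536.3, -305.8, 11.8]
orientation: [-2.18, -2.259, 0.004]
ft_force: [-9.9, -2.0, 8.2]
width: 10.1
grasp_force: 30.0
```

```bash
python3 -m inch '[{"xyz":[0,-8,0],"rot":[0,0,0]},{"xyz":[0,-20,0],"rot":[0,0,0]},{"xyz":[0,-35,0],"rot":[0,0,0]},{"xyz":[0,-50,0],"rot":[0,0,0]},{"xyz":[0,-65,0],"rot":[0,0,0]},{"xyz":[0,-80,0],"rot":[0,0,0]},{"xyz":[0,-95,0],"rot":[0,0,0]},{"xyz":[0,-110,0],"rot":[0,0,0]},{"xyz":[0,-125,0],"rot":[0,0,0]},{"xyz":[0,-140,0],"rot":[0,0,0]},{"xyz":[0,-150,0],"rot":[0,0,0]},{"xyz":[0,-155,0],"rot":[0,0,0]}]'
python3 -m inch '[{"xyz":[0,-3,0],"rot":[0,0,0]},{"xyz":[0,-6,0],"rot":[0,0,0]},{"xyz":[0,-8,0],"rot":[0,0,0]},{"xyz":[0,-8,0],"rot":[0,0,0]}]'
```

```text
t: 12.93
ee_pos: [382.5, -311.6, 11.8]
orientation: [2.181, 2.258, -0.0]
ft_force: [1.0, 0.6, 5.7]
width: 10.2
grasp_force: 30.0
t: 13.27
ee_pos: [375.1, -311.8, 11.8]
orientation: [2.181, 2.259, -0.0]
ft_force: [-0.7, -1.1, 8.0]
width: 10.2
grasp_force: 30.0
```

```bash
python3 -m inch '[{"xyz":[0,-2,0],"rot":[0,0,0]},{"xyz":[0,-4,0],"rot":[0,0,0]},{"xyz":[0,-4,0],"rot":[0,0,0]}]' | grep -E 'ee|ft|wid'
python3 -m inch '[{"xyz":[0,-2,0],"rot":[0,0,0]},{"xyz":[0,-3,0],"rot":[0,0,0]},{"xyz":[0,-3,0],"rot":[0,0,0]}]'| grep -E 'ee|ft|wid'
```

```text
ee_pos: [371.5, -312.0, 11.8]
ft_force: [-0.5, -0.8, 7.8]
width: 10.2
ee_pos: [371.5, -312.2, 11.8]
ft_force: [15.5, 7.7, -0.5]
width: 10.3
```

```bash
python3 -m inch '[{"xyz":[0,3,0],"rot":[0,0,0]},{"xyz":[0,3,0],"rot":[0,0,0]},{"xyz":[0,3,0],"rot":[0,0,0]},{"xyz":[0,3,0],"rot":[0,0,0]},{"xyz":[0,3,-30],"rot":[0,0,0]},{"xyz":[0,3,-70],"rot":[0,0,0]},{"xyz":[0,3,-110],"rot":[0,0,0]},{"xyz":[0,3,-150],"rot":[0,0,0]},{"xyz":[0,20,-190],"rot":[0,0,0]},{"xyz":[0,50,-230],"rot":[0,0,0]},{"xyz":[0,55,-230],"rot":[0,0,0]}]' 160
python3 -m inch '[{"xyz":[0,0,0],"rot":[0,0,1.57]},{"xyz":[0,0,0],"rot":[0,0,1.57]},{"xyz":[0,0,0],"rot":[0,0,1.57]},{"xyz":[0,0,0],"rot":[0,0,1.57]},{"xyz":[0,0,0],"rot":[0,0,1.57]},{"xyz":[0,0,0],"rot":[0,0,1.57]},{"xyz":[0,0,0],"rot":[0,0,1.57]},{"xyz":[0,0,0],"rot":[0,0,1.57]},{"xyz":[0,0,0],"rot":[0,0,1.57]},{"xyz":[0,0,0],"rot":[0,0,1.57]},{"xyz":[0,0,0],"rot":[0,0,1.57]},{"xyz":[0,0,0],"rot":[0,0,1.57]}]'
python3 -m inch '[{"xyz":[0,0,0],"rot":[0,0,0.1]},{"xyz":[0,0,0],"rot":[0,0,0.1]},{"xyz":[0,0,0],"rot":[0,0,0.1]},{"xyz":[0,0,0],"rot":[0,0,0.1]}]'
python3 - <<'E'
from h import *; import pickle
m=cam('wrist');a=ctrl.get_image('wrist');pickle.dump((m,a),open('w5.pkl','wb'))
cv2.imwrite('pics/w5.png',a[:,:,::-1])
E
```

```text
t: 14.68
ee_pos: [427.1, -311.6, 247.1]
orientation: [2.176, 2.252, 0.002]
ft_force: [0.9, 0.5, 0.6]
width: 32.5
grasp_force: 0.0
t: 15.68
ee_pos: [422.7, -309.5, 240.5]
orientation: [-3.137, -0.156, 0.001]
ft_force: [-0.2, -0.1, 0.5]
width: 32.8
grasp_force: 0.0
t: 16.02
ee_pos: [423.1, -309.6, 240.7]
orientation: [-3.141, -0.013, 0.001]
ft_force: [-0.0, 0.0, -0.3]
width: 32.8
grasp_force: 0.0
```

View pics/w5.png

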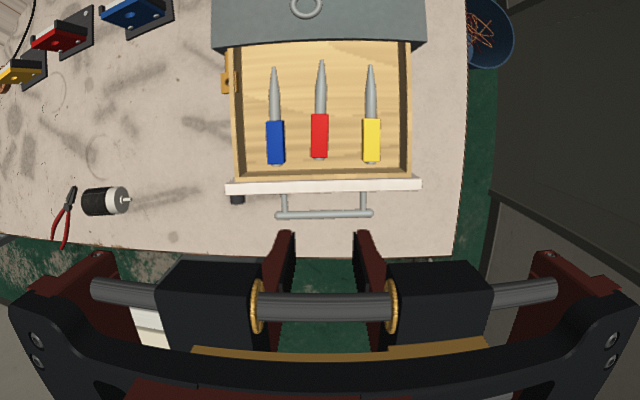

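All three drifts are present: blue (275,143), red (320,136), yellow (371,140), tips up. Locate them by colour.

```bash
cat > drift.py <<'E'
from h import *
HUE={'blue':(100,130),'red':(0,8),'yellow':(22,34)}
def drift(m,a,c,roi,z=44):
    "top face of a handle: its centre, yaw, size; roi x0 x1 y0 y1"
    x0,x1,y0,y1=roi; h=cv2.cvtColor(a[y0:y1,x0:x1],cv2.COLOR_RGB2HSV)
    k=((h[...,0]>=HUE[c][0])&(h[...,0]<=HUE[c][1])&(h[...,1]>170)&(h[...,2]>60)).astype(np.uint8)
    n,l,s,_=cv2.connectedComponentsWithStats(k); i=1+np.argmax(s[1:,4]); ys,xs=np.nonzero(l==i)
    v=h[...,2][ys,xs]; keep=v>0.8*np.median(v)
    P=np.array([plane(m,(x0+x,y0+y),z)[:2] for x,y in zip(xs[keep],ys[keep])],np.float32)
    (cx,cy),(w,hh),an=cv2.minAreaRect(P)
    if w<hh: an+=90
    an=(an+90)%180-90
    return np.r_[cx,cy],an,(w,hh)
if __name__=='__main__':
    import pickle; m,a=pickle.load(open('w5.pkl','rb'))
    for c,roi in [('blue',(255,295,105,180)),('red',(300,338,100,170)),('yellow',(352,392,105,180))]:
        p,an,wh=drift(m,a,c,roi); print(c,p.round(1),round(an,2),np.round(wh,1))
    for t in [(274,67),(321,60),(370,65)]: print('tip',plane(m,t,33).round(1))
E
python3 drift.py; python3 go.py
```

```text
blue [ 464.4 -248.3] 1.98 [53.5 20. ]
red [ 473.2 -304.5] -1.54 [20.8 53.4]
yellow [ 468.  -369.1] 1.72 [53.4 19.3]
tip [ 561.8 -246.    33. ]
tip [ 570.1 -305.9   33. ]
tip [ 565.3 -368.3   33. ]
t 16.1 pos [ 423.2 -309.5  240.7] yaw 0.46 F [ 1.1  0.4 -0.2] w 32.5 g 0.0
```

```bash
python3 go.py 464.4 -248.3 60 2
```

```text
t 16.1 pos [ 423.2 -309.5  240.7] yaw 0.46 F [ 1.1  0.4 -0.2] w 32.5 g 0.0
xyz [ 41.8 -60.9 180.7] rot [-0.0002  0.0003 -0.0268]
```

```bash
python3 -m inch '[{"xyz":[20,-30,10],"rot":[0,0,-0.027]},{"xyz":[42,-61,30],"rot":[0,0,-0.027]},{"xyz":[42,-61,65],"rot":[0,0,-0.027]},{"xyz":[42,-61,100],"rot":[0,0,-0.027]},{"xyz":[42,-61,135],"rot":[0,0,-0.027]},{"xyz":[42,-61,165],"rot":[0,0,-0.027]},{"xyz":[42,-61,185],"rot":[0,0,-0.027]},{"xyz":[42,-61,200],"rot":[0,0,-0.027]},{"xyz":[42,-61,210],"rot":[0,0,-0.027]},{"xyz":[42,-61,220],"rot":[0,0,-0.027]},{"xyz":[42,-61,225],"rot":[0,0,-0.027]},{"xyz":[42,-61,225],"rot":[0,0,-0.027]}]' 139
python3 go.py 464.4 -248.3 0 2
```

```text
t: 17.07
ee_pos: [464.9, -248.2, 15.3]
orientation: [-3.141, -0.052, 0.001]
ft_force: [0.2, -0.0, -0.1]
width: 40.0
grasp_force: 0.0
t 17.1 pos [ 464.9 -248.2   15.3] yaw 1.91 F [ 0.2 -0.  -0.1] w 40.0 g 0.0
xyz [-0.4  0.1 15.3] rot [-0.0004  0.0007 -0.0016]
```

Down in small steps to find the floor.

```bash
python3 -m inch '[{"xyz":[0,0,4],"rot":[0,0,0]},{"xyz":[0,0,8],"rot":[0,0,0]},{"xyz":[0,0,8],"rot":[0,0,0]}]' | grep -E 'ee|ft'
python3 -m inch '[{"xyz":[0,0,2],"rot":[0,0,0]},{"xyz":[0,0,4],"rot":[0,0,0]},{"xyz":[0,0,4],"rot":[0,0,0]}]' | grep -E 'ee|ft'
python3 -m inch '[{"xyz":[0,0,2],"rot":[0,0,0]},{"xyz":[0,0,3],"rot":[0,0,0]},{"xyz":[0,0,3],"rot":[0,0,0]}]' | grep -E 'ee|ft'
```

```text
ee_pos: [465.1, -248.4, 7.9]
ft_force: [-0.3, 1.2, 0.6]
ee_pos: [465.1, -248.3, 3.8]
ft_force: [0.4, -0.6, 0.2]
ee_pos: [465.0, -248.3, 0.7]
ft_force: [0.8, 0.4, -0.7]
```

```bash
python3 -m inch '[{"xyz":[0,0,1],"rot":[0,0,0]},{"xyz":[0,0,2],"rot":[0,0,0]},{"xyz":[0,0,2],"rot":[0,0,0]}]' | grep -E 'ee|ft'
python3 -m inch '[{"xyz":[0,0,1],"rot":[0,0,0]},{"xyz":[0,0,2],"rot":[0,0,0]},{"xyz":[0,0,2],"rot":[0,0,0]}]' | grep -E 'ee|ft'
```

```text
ee_pos: [465.0, -248.3, -1.3]
ft_force: [-0.6, 0.2, -0.4]
ee_pos: [465.0, -248.3, -3.3]
ft_force: [0.7, -0.6, 0.5]
```

```bash
python3 -m inch '[{"xyz":[0,0,0],"rot":[0,0,0]},{"xyz":[0,0,0],"rot":[0,0,0]},{"xyz":[0,0,0],"rot":[0,0,0]},{"xyz":[0,0,0],"rot":[0,0,0]},{"xyz":[0,0,0],"rot":[0,0,0]},{"xyz":[0,0,0],"rot":[0,0,0]}]' 255
python3 -m inch '[{"xyz":[0,0,-5],"rot":[0,0,0]},{"xyz":[0,0,-20],"rot":[0,0,0]},{"xyz":[0,0,-50],"rot":[0,0,0]},{"xyz":[0,0,-85],"rot":[0,0,0]},{"xyz":[0,0,-120],"rot":[0,0,0]},{"xyz":[0,0,-130],"rot":[0,0,0]},{"xyz":[0,0,-130],"rot":[0,0,0]},{"xyz":[0,0,-130],"rot":[0,0,0]}]'
```

```text
t: 18.82
ee_pos: [465.1, -248.3, -3.1]
orientation: [-3.141, -0.051, -0.0]
ft_force: [-0.2, -0.1, 1.0]
width: 21.7
grasp_force: 30.0
t: 19.48
ee_pos: [465.0, -248.3, 126.9]
orientation: [3.141, 0.052, 0.001]
ft_force: [-0.3, -0.1, -1.1]
width: 21.8
grasp_force: 30.0
```

```bash
python3 go.py 535.5 -60.4 80 10.3
```

```text
t 19.5 pos [ 465.  -248.3  126.9] yaw 1.88 F [-0.3 -0.1 -1.1] w 21.8 g 30.0
xyz [  76.6 -185.5   46.8] rot [ 0.0005 -0.0006 -0.1469]
```

```bash
python3 -m inch '[{"xyz":[0,-30,0],"rot":[0,0,0]},{"xyz":[10,-65,0],"rot":[0,0,0]},{"xyz":[30,-100,0],"rot":[0,0,-0.05]},{"xyz":[50,-135,10],"rot":[0,0,-0.1]},{"xyz":[70,-165,25],"rot":[0,0,-0.147]},{"xyz":[76.5,-180,40],"rot":[0,0,-0.147]},{"xyz":[76.5,-185.5,47],"rot":[0,0,-0.147]},{"xyz":[76.5,-185.5,47],"rot":[0,0,-0.147]},{"xyz":[76.5,-185.5,47],"rot":[0,0,-0.147]},{"xyz":[76.5,-185.5,47],"rot":[0,0,-0.147]}]'
python3 - <<'E'
from h import *; import pickle
m=cam('wrist');a=ctrl.get_image('wrist');o=ctrl.get_obs();pickle.dump((m,a,o),open('w6.pkl','wb'))
v=a[20:260,190:510].repeat(2,0).repeat(2,1); cv2.imwrite('pics/w6.png',cv2.resize(a[20:260,200:500],(750,600),interpolation=cv2.INTER_CUBIC)[:,:,::-1])
print(m['position'],m['attitude'],o['ee_pos'])
E
```

```text
t: 20.32
ee_pos: [534.7, -61.4, 79.6]
orientation: [-3.129, -0.28, 0.002]
ft_force: [-0.8, -0.4, 0.0]
width: 21.6
grasp_force: 30.0
[606.23709566 -49.0478155  270.46691239] [-0.22518019  0.18712776 -1.38356072] [535.09831722 -61.61407311  80.0637096 ]
```

View pics/w6.png

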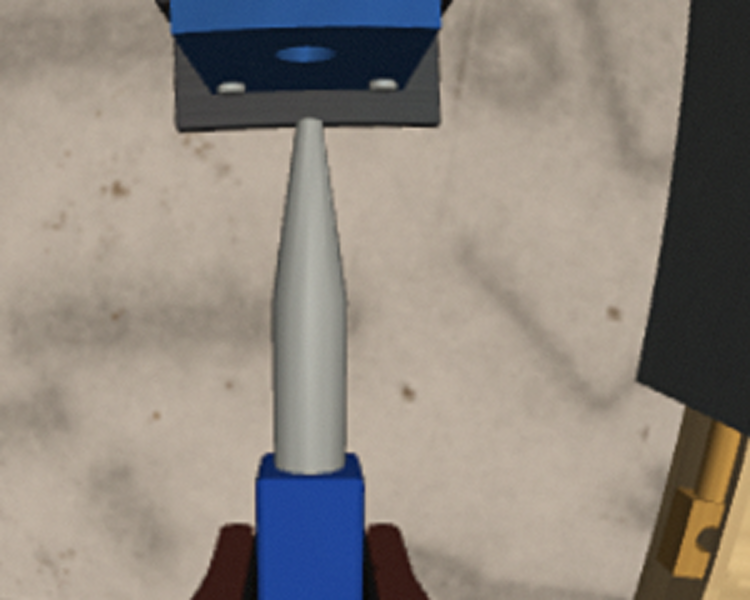

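Clear view: blue lug's front top edge (173,33)–(440,27), hole (305,54), foot front corners (179,128)/(440,124), drift tip (311,121), rod exit (310,468).

Run:
```python
from h import *; import pickle
m,a,o=pickle.load(open('w6.pkl','rb')); u=lambda l:[(200+(x+.5)/2.5-.5,20+(y+.5)/2.5-.5) for x,y in l]
pts=[(0,32,88),(0,-32,88),(0,32,8),(0,-32,8),(-12,45,8),(-12,-45,8),(0,0,60)]
px=u([(173,33),(440,27),(215,92),(405,88),(179,128),(440,124),(305,54)])
q,r=fit(m,pts,px,[658,-38,.18]);print(q,np.degrees(q[2]));print(r.tolist())
z=o['ee_pos'][2]+36.1
t=plane(m,u([(311,120)])[0],z)[:2]; h=plane(m,u([(310,468)])[0],z)[:2]
e=o['ee_pos'][:2]; C=R.from_rotvec(o['orientation']).as_matrix()
yaw=np.arctan2(C[1,0],C[0,0]); X=np.array([np.cos(yaw),np.sin(yaw)]);Y=np.array([-X[1],X[0]])
print('yaw',np.degrees(yaw),'tip fwd/left',(t-e)@X,(t-e)@Y,'handle end',(h-e)@X,(h-e)@Y)
d=np.array([np.cos(q[2]),np.sin(q[2])]);n=np.array([-d[1],d[0]])
print('TCP rel hole: along',(e-q[:2])@d,'left',(e-q[:2])@n,' tip: along',(t-q[:2])@d,'left',(t-q[:2])@n)
```

```text
[ 6.58150656e+02 -3.92838591e+01  1.99149893e-01] 11.410448385563797
[[-0.6, -0.5], [1.3, -0.2], [-1.0, 0.4], [-0.6, 0.5], [-1.7, 0.6], [1.0, 0.0], [1.0, -0.5]]
yaw 10.207310727110649 tip fwd/left 96.98743713994206 -0.6049637578348346 handle end 26.121603749626562 -0.4230838045561833
TCP rel hole: along -125.03794526051558 left 2.455334591339435  tip: along -28.084592971605982 left -0.18595752902410945
```

```bash
python3 go.py 535.4 -63 23.4 11.3
```

```text
t 20.4 pos [535.1 -61.6  80.1] yaw 10.21 F [ 0.2  0.  -1.2] w 21.7 g 30.0
xyz [ 0.1  1.4 56.7] rot [ 0.0001  0.0001 -0.0191]
```

```bash
python3 -m inch '[{"xyz":[0,1.4,20],"rot":[0,0,-0.019]},{"xyz":[0,1.4,45],"rot":[0,0,-0.019]},{"xyz":[0,1.4,56.5],"rot":[0,0,-0.019]},{"xyz":[0,1.4,56.5],"rot":[0,0,-0.019]},{"xyz":[0,1.4,56.5],"rot":[0,0,-0.019]},{"xyz":[0,1.4,56.5],"rot":[0,0,-0.019]}]'
cat > look.py <<'E'
# relation of drift tip and bracket from stored wrist points; saves image
from h import *; import pickle,sys
m=cam('wrist');a=ctrl.get_image('wrist');o=ctrl.get_obs();pickle.dump((m,a,o),open(sys.argv[1],'wb'))
E
python3 look.py w7.pkl
python3 go.py 535.4 -63 23.4 11.3
```

```text
t: 20.87
ee_pos: [536.4, -62.3, 24.4]
orientation: [3.126, 0.311, 0.002]
ft_force: [-0.1, 0.4, -0.8]
width: 22.1
grasp_force: 30.0
t 20.9 pos [536.6 -62.2  24.6] yaw 11.36 F [-0.   0.6 -1.4] w 21.7 g 30.0
xyz [-1.4  0.6  1.1] rot [ 0.0006 -0.0018  0.0011]
```

```bash
python3 -m inch '[{"xyz":[0,0,0],"rot":[0,0,0]},{"xyz":[0,0,0],"rot":[0,0,0]},{"xyz":[0,0,0],"rot":[0,0,0]},{"xyz":[0,0,0],"rot":[0,0,0]}]' | grep ee
python3 -m inch '[{"xyz":[0,0,0],"rot":[0,0,0]},{"xyz":[0,0,0],"rot":[0,0,0]}]' | grep ee
python3 go.py 535.4 -63 23.4 11.3
```

```text
ee_pos: [536.0, -61.7, 23.8]
ee_pos: [535.8, -61.7, 23.4]
t 21.4 pos [535.8 -61.7  23.4] yaw 11.4 F [ 0.4  0.1 -0.9] w 22.0 g 30.0
xyz [-0.6  1.2  0. ] rot [ 0.     -0.0001  0.0017]
```

```bash
python3 -m inch '[{"xyz":[8,1.2,0],"rot":[0,0,0]},{"xyz":[16,1.2,0],"rot":[0,0,0]},{"xyz":[24,1.2,0],"rot":[0,0,0]},{"xyz":[30,1.2,0],"rot":[0,0,0]},{"xyz":[36,1.2,0],"rot":[0,0,0]},{"xyz":[36,1.2,0],"rot":[0,0,0]}]'
python3 -m inch '[{"xyz":[3,0,0],"rot":[0,0,0]},{"xyz":[6,0,0],"rot":[0,0,0]},{"xyz":[9,0,0],"rot":[0,0,0]},{"xyz":[12,0,0],"rot":[0,0,0]},{"xyz":[12,0,0],"rot":[0,0,0]}]'
python3 -m inch '[{"xyz":[0,0,0],"rot":[0,0,0]},{"xyz":[0,0,0],"rot":[0,0,0]}]'
```

```text
t: 21.92
ee_pos: [573.0, -55.6, 23.4]
orientation: [3.126, 0.312, 0.002]
ft_force: [0.2, -0.5, -1.2]
width: 22.1
grasp_force: 30.0
t: 22.33
ee_pos: [583.7, -53.4, 23.5]
orientation: [3.126, 0.312, 0.001]
ft_force: [0.1, -0.0, -0.4]
width: 21.6
grasp_force: 30.0
t: 22.5
ee_pos: [582.8, -53.5, 23.3]
orientation: [-3.126, -0.312, 0.0]
ft_force: [-0.2, 0.4, -0.8]
width: 21.7
grasp_force: 30.0
```

```bash
python3 -m inch '[{"xyz":[3,0,0],"rot":[0,0,0]},{"xyz":[6,0,0],"rot":[0,0,0]},{"xyz":[9,0,-0.3],"rot":[0,0,0]},{"xyz":[12,0,-0.5],"rot":[0,0,0]},{"xyz":[12,0,-0.5],"rot":[0,0,0]}]'
python3 -m inch '[{"xyz":[2,0,0],"rot":[0,0,0]},{"xyz":[4,0,0],"rot":[0,0,0]},{"xyz":[6,0,0],"rot":[0,0,0]},{"xyz":[8,0,0],"rot":[0,0,0]},{"xyz":[8,0,0],"rot":[0,0,0]}]'
python3 go.py
```

```text
t: 22.92
ee_pos: [595.1, -51.0, 23.6]
orientation: [-3.126, -0.312, 0.001]
ft_force: [1.2, 0.9, -2.7]
width: 22.2
grasp_force: 30.0
t: 23.33
ee_pos: [602.0, -49.4, 23.4]
orientation: [-3.126, -0.312, 0.003]
ft_force: [-2.9, -0.5, -4.9]
width: 22.1
grasp_force: 30.0
t 23.3 pos [602.  -49.4  23.4] yaw 11.39 F [-2.9 -0.5 -4.9] w 22.1 g 30.0
```

```bash
python3 -m inch '[{"xyz":[2,0,0],"rot":[0,0,0]},{"xyz":[4,0,0],"rot":[0,0,0]},{"xyz":[6,0,0],"rot":[0,0,0]},{"xyz":[8,0,-0.3],"rot":[0,0,0]},{"xyz":[8,0,-0.3],"rot":[0,0,0]}]' | grep -E 'ee|ori|ft'
python3 -m inch '[{"xyz":[2,0,0],"rot":[0,0,0]},{"xyz":[4,0,0],"rot":[0,0,0]},{"xyz":[6,0,0],"rot":[0,0,0]},{"xyz":[8,0,0],"rot":[0,0,0]},{"xyz":[8,0,0],"rot":[0,0,0]}]'| grep -E 'ee|ori|ft|wid'
```

```text
ee_pos: [611.5, -47.8, 24.4]
orientation: [3.126, 0.312, 0.002]
ft_force: [-1.2, -0.7, -4.6]
ee_pos: [619.0, -46.3, 24.2]
orientation: [3.126, 0.312, 0.001]
ft_force: [-1.7, 0.7, -5.7]
width: 21.9
```

```bash
python3 -m inch '[{"xyz":[2,0,0],"rot":[0,0,0]},{"xyz":[4,0,0],"rot":[0,0,0]},{"xyz":[6,0,0],"rot":[0,0,0]},{"xyz":[8,0,0],"rot":[0,0,0]},{"xyz":[8,0,0],"rot":[0,0,0]}]' | grep -E 'ee|ori|ft'
python3 -m inch '[{"xyz":[1,0,0],"rot":[0,0,0]},{"xyz":[2,0,0],"rot":[0,0,0]},{"xyz":[3,0,0],"rot":[0,0,0]},{"xyz":[4,0,0],"rot":[0,0,0]},{"xyz":[4,0,0],"rot":[0,0,0]}]'| grep -E 'ee|ori|ft|wid'
python3 -m inch '[{"xyz":[1,0,0],"rot":[0,0,0]},{"xyz":[2,0,0],"rot":[0,0,0]},{"xyz":[2,0,0],"rot":[0,0,0]}]'| grep -E 'ee|ori|ft|wid'
```

```text
ee_pos: [626.8, -44.7, 24.2]
orientation: [3.126, 0.312, 0.001]
ft_force: [-1.0, 0.2, -5.4]
ee_pos: [630.3, -44.0, 24.2]
orientation: [3.126, 0.312, 0.0]
ft_force: [-1.8, -0.7, -4.9]
width: 21.9
ee_pos: [631.1, -43.8, 24.1]
orientation: [-3.126, -0.312, 0.003]
ft_force: [-5.6, -1.3, -1.5]
width: 21.7
```

```bash
python3 -m inch '[{"xyz":[1,0,0],"rot":[0,0,0]},{"xyz":[2,0,0],"rot":[0,0,0]},{"xyz":[2,0,0],"rot":[0,0,0]}]'| grep -E 'ee|ori|ft|wid'
python3 -m inch '[{"xyz":[1,0,0],"rot":[0,0,0]},{"xyz":[1.5,0,0],"rot":[0,0,0]},{"xyz":[1.5,0,0],"rot":[0,0,0]}]'| grep -E 'ee|ori|ft|wid'
```

```text
ee_pos: [631.0, -43.7, 24.1]
orientation: [-3.126, -0.312, 0.01]
ft_force: [-11.8, -3.7, 5.0]
width: 21.7
ee_pos: [630.9, -43.7, 24.1]
orientation: [-3.126, -0.312, 0.014]
ft_force: [-16.9, -5.7, 9.6]
width: 21.8
```

```bash
python3 -m inch '[{"xyz":[-2,0,0],"rot":[0,0,0]},{"xyz":[-4,0,0],"rot":[0,0,0]},{"xyz":[-4,0,0],"rot":[0,0,0]}]'| grep -E 'ee|ori|ft|wid'
python3 -m inch '[{"xyz":[0,0,0],"rot":[0,0,0]},{"xyz":[0,0,0],"rot":[0,0,0]},{"xyz":[0,0,0],"rot":[0,0,0]},{"xyz":[0,0,-5],"rot":[0,0,0]},{"xyz":[0,0,-25],"rot":[0,0,0]},{"xyz":[0,0,-60],"rot":[0,0,0]},{"xyz":[-20,0,-100],"rot":[0,0,0]},{"xyz":[-60,0,-130],"rot":[0,0,0]},{"xyz":[-60,0,-130],"rot":[0,0,0]},{"xyz":[-60,0,-130],"rot":[0,0,0]},{"xyz":[-60,0,-130],"rot":[0,0,0]}]' 139
cat > bk.py <<'E'
from drift import *; import sys
m=cam('wrist');a=ctrl.get_image('wrist');h=np.array([658.15,-39.28]);d=np.array([.9806,.1959])
p=proj(m,[*(h-28*d),71])[0].astype(int);r=30
try:
    c,an,wh=drift(m,a,'blue',(p[0]-r,p[0]+r,max(p[1]-r,0),p[1]+r),71);print('handle centre',c,'expect',h-30*d,an,wh)
except Exception as e: print(e)
E
python3 bk.py
python3 go.py 423 -309.5 240.5 0.5
```

```text
ee_pos: [631.2, -43.8, 24.3]
orientation: [-3.126, -0.312, 0.0]
ft_force: [-4.8, -1.6, -1.2]
width: 21.8
t: 26.92
ee_pos: [573.5, -55.6, 154.7]
orientation: [3.126, 0.311, 0.003]
ft_force: [1.0, 0.1, -0.5]
width: 39.9
grasp_force: 0.0
handle centre [630.48120117 -44.84297562] expect [628.732 -45.157] 11.128913879394531 (50.93458557128906, 20.16881561279297)
t 27.0 pos [573.4 -55.5 153.8] yaw 11.39 F [ 0.8  0.  -0. ] w 39.9 g 0.0
xyz [-197.5  219.4  -86.8] rot [ 0.     -0.0005  0.19  ]
```

```bash
python3 -m inch '[{"xyz":[-20,20,-30],"rot":[0,0,0.05]},{"xyz":[-45,48,-60],"rot":[0,0,0.1]},{"xyz":[-70,76,-87],"rot":[0,0,0.15]},{"xyz":[-95,104,-87],"rot":[0,0,0.19]},{"xyz":[-120,132,-87],"rot":[0,0,0.19]},{"xyz":[-145,160,-87],"rot":[0,0,0.19]},{"xyz":[-170,188,-87],"rot":[0,0,0.19]},{"xyz":[-197,219,-87],"rot":[0,0,0.19]},{"xyz":[-197,219,-87],"rot":[0,0,0.19]},{"xyz":[-197,219,-87],"rot":[0,0,0.19]},{"xyz":[-197,219,-87],"rot":[0,0,0.19]},{"xyz":[-197,219,-87],"rot":[0,0,0.19]}]' | grep ee
cat > dl.py <<'E'
from drift import *; import sys
m=cam('wrist');a=ctrl.get_image('wrist')
for c in sys.argv[1:]:
    try: p,an,wh=drift(m,a,c,(235,412,50,182)); print(c,p.round(1),round(an,2),np.round(wh,1))
    except Exception as e: print(c,e)
E
python3 dl.py red yellow; python3 go.py 473 -304.5 -3.1 2
```

```text
ee_pos: [423.7, -308.1, 240.3]
red [ 496.3 -290. ] 0.19 [52.7 20. ]
yellow [ 468.6 -369.8] 1.9 [53.4 19.4]
t 28.0 pos [ 423.7 -308.   240.5] yaw 0.62 F [ 0.1 -0.4  0.1] w 40.1 g 0.0
xyz [ 49.5  -2.7 243.6] rot [-0.0009  0.0007 -0.0241]
```

```bash
python3 go.py 496 -290 -3.1 0.2
python3 -m inch '[{"xyz":[20,-10,20],"rot":[0,0,0.007]},{"xyz":[45,-18,45],"rot":[0,0,0.007]},{"xyz":[72,-18.5,75],"rot":[0,0,0.007]},{"xyz":[72,-18.5,110],"rot":[0,0,0.007]},{"xyz":[72,-18.5,145],"rot":[0,0,0.007]},{"xyz":[72,-18.5,175],"rot":[0,0,0.007]},{"xyz":[72,-18.5,200],"rot":[0,0,0.007]},{"xyz":[72,-18.5,215],"rot":[0,0,0.007]},{"xyz":[72,-18.5,225],"rot":[0,0,0.007]},{"xyz":[72,-18.5,225],"rot":[0,0,0.007]},{"xyz":[72,-18.5,225],"rot":[0,0,0.007]}]' 139
python3 go.py 496 -290 -3.1 0.2
```

```text
t 28.0 pos [ 423.7 -308.   240.5] yaw 0.62 F [ 0.1 -0.4  0.1] w 40.1 g 0.0
xyz [ 72.6 -17.  243.6] rot [-0.0008  0.0007  0.0073]
t: 28.93
ee_pos: [495.3, -289.3, 16.2]
orientation: [-3.141, -0.005, 0.0]
ft_force: [0.4, -0.4, 0.4]
width: 40.4
grasp_force: 0.0
t 28.9 pos [ 495.3 -289.3   16.2] yaw 0.18 F [ 0.4 -0.4  0.4] w 40.4 g 0.0
xyz [ 0.7  0.7 19.3] rot [-0.0002  0.0002 -0.0003]
```

```bash
python3 -m inch '[{"xyz":[0.7,0.7,6],"rot":[0,0,0]},{"xyz":[0.7,0.7,12],"rot":[0,0,0]},{"xyz":[0.7,0.7,17],"rot":[0,0,0]},{"xyz":[0.7,0.7,19],"rot":[0,0,0]},{"xyz":[0.7,0.7,19],"rot":[0,0,0]},{"xyz":[0.7,0.7,19],"rot":[0,0,0]}]' | grep -E 'ee|ft'
python3 -m inch '[{"xyz":[0,0,0],"rot":[0,0,0]},{"xyz":[0,0,0],"rot":[0,0,0]},{"xyz":[0,0,0],"rot":[0,0,0]},{"xyz":[0,0,0],"rot":[0,0,0]},{"xyz":[0,0,0],"rot":[0,0,0]},{"xyz":[0,0,0],"rot":[0,0,0]}]' 255
python3 -m inch '[{"xyz":[0,0,-2],"rot":[0,0,0]},{"xyz":[-6,0,-4],"rot":[0,0,0]},{"xyz":[-14,0,-5],"rot":[0,0,0]},{"xyz":[-22,0,-5],"rot":[0,0,0]},{"xyz":[-26,0,-10],"rot":[0,0,0]},{"xyz":[-26,0,-40],"rot":[0,0,0]},{"xyz":[-26,0,-80],"rot":[0,0,0]},{"xyz":[-26,0,-115],"rot":[0,0,0]},{"xyz":[-26,0,-130],"rot":[0,0,0]},{"xyz":[-26,0,-130],"rot":[0,0,0]},{"xyz":[-26,0,-130],"rot":[0,0,0]}]'
```

```text
ee_pos: [495.3, -290.8, -2.8]
ft_force: [-0.4, 0.4, 0.7]
t: 29.93
ee_pos: [495.5, -290.8, -2.6]
orientation: [3.141, 0.003, 0.0]
ft_force: [0.4, 0.9, 3.1]
width: 21.7
grasp_force: 30.0
t: 30.85
ee_pos: [469.2, -291.0, 127.9]
orientation: [3.141, 0.002, 0.002]
ft_force: [0.2, 0.5, -0.6]
width: 21.4
grasp_force: 30.0
```

```bash
python3 go.py 529.3 110.8 80 6.3
```

```text
t 30.9 pos [ 469.2 -291.   127.9] yaw 0.08 F [ 0.2  0.5 -0.6] w 21.4 g 30.0
xyz [  60.6 -401.7   47.6] rot [ 0.001  -0.0014 -0.1085]
```

```bash
python3 -m inch '[{"xyz":[0,-30,0],"rot":[0,0,0]},{"xyz":[0,-70,0],"rot":[0,0,-0.02]},{"xyz":[0,-110,0],"rot":[0,0,-0.04]},{"xyz":[0,-150,0],"rot":[0,0,-0.06]},{"xyz":[0,-190,0],"rot":[0,0,-0.08]},{"xyz":[0,-230,0],"rot":[0,0,-0.1]},{"xyz":[10,-270,0],"rot":[0,0,-0.108]},{"xyz":[25,-305,0],"rot":[0,0,-0.108]},{"xyz":[40,-340,5],"rot":[0,0,-0.108]},{"xyz":[52,-370,20],"rot":[0,0,-0.108]},{"xyz":[60,-395,38],"rot":[0,0,-0.108]},{"xyz":[60.5,-401.5,47.5],"rot":[0,0,-0.108]}]' | grep ee
python3 -m inch '[{"xyz":[0,0,0],"rot":[0,0,0]},{"xyz":[0,0,0],"rot":[0,0,0]},{"xyz":[0,0,0],"rot":[0,0,0]},{"xyz":[0,0,0],"rot":[0,0,0]}]'
python3 look.py w8.pkl
python3 - <<'E'
from h import *; import pickle
m,a,o=pickle.load(open('w8.pkl','rb'));print(o['ee_pos'])
q=[653.8,125,np.radians(6.5)]
c,s=np.cos(q[2]),np.sin(q[2])
P=np.array([(0,32,88),(0,-32,88),(0,32,8),(0,-32,8),(-12,45,8),(-12,-45,8),(0,0,60)])@np.array([[c,s,0],[-s,c,0],[0,0,1]])+[q[0],q[1],0]
p=proj(m,P).round(1);print(p.tolist())
# predicted overlay check by gradients around: rows along columns
g=a.astype(int)
for x in (285,300,340,355): print('col',x,[tuple(g[y,x]) for y in range(22,76,2)])
E
```

```text
ee_pos: [528.4, 113.7, 76.4]
t: 32.18
ee_pos: [529.0, 109.5, 80.1]
orientation: [3.137, 0.17, 0.0]
ft_force: [0.5, -0.2, -0.0]
width: 21.7
grasp_force: 30.0
[529.26914954 109.63495265  80.31154961]
[[265.1, 31.8], [373.4, 30.7], [282.3, 56.4], [358.5, 55.8], [267.1, 70.8], [373.9, 70.0], [319.7, 40.7]]
col 285 [(np.int64(162), np.int64(35), np.int64(30)), (np.int64(161), np.int64(34), np.int64(29)), (np.int64(161), np.int64(34), np.int64(29)), (np.int64(161), np.int64(34), np.int64(29)), (np.int64(162), np.int64(36), np.int64(33)), (np.int64(162), np.int64(35), np.int64(31)), (np.int64(48), np.int64(10), np.int64(8)), (np.int64(48), np.int64(9), np.int64(9)), (np.int64(48), np.int64(11), np.int64(10)), (np.int64(48), np.int64(11), np.int64(7)), (np.int64(49), np.int64(11), np.int64(9)), (np.int64(47), np.int64(10), np.int64(6)), (np.int64(47), np.int64(10), np.int64(7)), (np.int64(49), np.int64(12), np.int64(8)), (np.int64(47), np.int64(11), np.int64(9)), (np.int64(48), np.int64(9), np.int64(7)), (np.int64(75), np.int64(55), np.int64(51)), (np.int64(130), np.int64(132), np.int64(125)
[... 3291 characters left out ...]
p.int64(49), np.int64(11), np.int64(10)), (np.int64(47), np.int64(6), np.int64(5)), (np.int64(48), np.int64(12), np.int64(9)), (np.int64(47), np.int64(8), np.int64(7)), (np.int64(45), np.int64(5), np.int64(2)), (np.int64(64), np.int64(45), np.int64(40)), (np.int64(56), np.int64(37), np.int64(34)), (np.int64(65), np.int64(66), np.int64(67)), (np.int64(67), np.int64(67), np.int64(66)), (np.int64(69), np.int64(70), np.int64(67)), (np.int64(68), np.int64(69), np.int64(69)), (np.int64(68), np.int64(68), np.int64(67)), (np.int64(67), np.int64(67), np.int64(68)), (np.int64(31), np.int64(30), np.int64(30)), (np.int64(140), np.int64(130), np.int64(117)), (np.int64(161), np.int64(148), np.int64(133))]
```

```bash
cat > lug.py <<'E'
from drift import *; import pickle,sys
def lug(m,a,c,zax,o,guess):
    "lug pose from the front edge of its bright top face and its hole; drift handle in hand"
    pc=proj(m,[*guess,88])[0]; x0,x1,y0,y1=[int(v) for v in (pc[0]-85,pc[0]+85,max(pc[1]-40,0),pc[1]+22)]
    h=cv2.cvtColor(a[y0:y1,x0:x1],cv2.COLOR_RGB2HSV).astype(int); V=h[...,2]
    col=(h[...,0]>=HUE[c][0]-3)&(h[...,0]<=HUE[c][1]+3)&(h[...,1]>140)
    vt=np.percentile(V[col],90); k=(col&(V>0.62*vt)).astype(np.uint8)
    n,l,s,_=cv2.connectedComponentsWithStats(k); i=1+np.argmax(s[1:,4]); K=l==i
    xs=np.nonzero(K.any(0))[0]; bot=np.array([np.nonzero(K[:,x])[0].max() for x in xs])
    f=np.polyfit(xs[8:-8],bot[8:-8],1); f=np.polyfit(*[v[abs(np.polyval(f,xs)-bot)<1] for v in (xs,bot)],1)
    on=xs[abs(np.polyval(f,xs)-bot)<1.3]; xl,xr=on.min()-.5,on.max()+.5
    e=[(x0+x,y0+np.polyval(f,x)+.5) for x in (xl,xr)]
    L,Rr=[plane(m,p,88)[:2] for p in e]; C=(L+Rr)/2; yv=(L-Rr); yaw=np.arctan2(-yv[0],yv[1])
    print('edge',np.round(e,1).tolist(),'len',np.hypot(*yv).round(1),'centre',C.round(2),'yaw',np.degrees(yaw).round(2))
    # hole: bright pixels in the front face near the expected place
    ph=proj(m,[*C,60])[0]; hx,hy=int(ph[0]),int(ph[1]); w=a[hy-6:hy+8,hx-14:hx+15].max(2).astype(float); b=np.median(w)
    wt=np.clip(w-b-15,0,None); hc=np.array([(wt*np.arange(hx-14,hx+15)).sum(),(wt*np.arange(hy-6,hy+8)[:,None]).sum()])/wt.sum()
    print('hole px',hc.round(1),'expected',ph.round(1),'sum',wt.sum().round())
    T=R.from_rotvec(o['orientation']).as_matrix(); ty=np.arctan2(T[1,0],T[0,0]); X=np.array([np.cos(ty),np.sin(ty)]);Y=np.array([-X[1],X[0]]); t=o['ee_pos'][:2]
    pr=proj(m,[*(t+15*X),zax+11])[0].astype(int)
    for z0 in [zax+11]:
        p,an,wh=drift(m,a,c,(pr[0]-35,pr[0]+35,pr[1]-40,pr[1]+25),z0); print('handle rel TCP left',((p-t)@Y).round(2),'fwd',((p-t)@X).round(1),'yaw',an,np.round(wh,1),'tool yaw',np.degrees(ty).round(2))
if __name__=='__main__':
    f,c,dz,gx,gy=sys.argv[1:]; m,a,o=pickle.load(open(f,'rb')); lug(m,a,c,o['ee_pos'][2]+float(dz),o,(float(gx),float(gy)))
E
python3 lug.py w6.pkl blue 36.1 658 -39; python3 lug.py w8.pkl red 35.6 653.8 125
```

```text
edge [[269.5, 31.7], [375.5, 30.0]] len 62.4 centre [658.4  -39.14] yaw 11.19
hole px [321.2  41.2] expected [322.6  40.4] sum 6880.0
handle rel TCP left -0.53 fwd 14.7 yaw 10.196149826049805 [25.3 20.4] tool yaw 10.21
edge [[270.5, 33.1], [371.5, 30.9]] len 59.6 centre [653.29 123.87] yaw 7.33
hole px [317.5  42.4] expected [321.3  41.6] sum 8679.0
handle rel TCP left -0.86 fwd 15.0 yaw 6.152890205383301 [26.5 20.5] tool yaw 6.2
```

```bash
python3 go.py 528.9 111.0 23.9 7.2
```

```text
t 32.2 pos [529.3 109.6  80.3] yaw 6.2 F [ 0.1 -0.4 -0.6] w 21.7 g 30.0
xyz [-0.3 -1.4 56.4] rot [ 0.0001 -0.0007 -0.0175]
```

```bash
python3 -m inch '[{"xyz":[0,-1.4,20],"rot":[0,0,-0.0175]},{"xyz":[0,-1.4,45],"rot":[0,0,-0.0175]},{"xyz":[0,-1.4,56.4],"rot":[0,0,-0.0175]},{"xyz":[0,-1.4,56.4],"rot":[0,0,-0.0175]},{"xyz":[0,-1.4,56.4],"rot":[0,0,-0.0175]},{"xyz":[0,-1.4,56.4],"rot":[0,0,-0.0175]},{"xyz":[0,-1.4,56.4],"rot":[0,0,-0.0175]},{"xyz":[0,-1.4,56.4],"rot":[0,0,-0.0175]}]' | grep ee
python3 look.py w9.pkl
python3 lug.py w9.pkl red 35.6 653 125.8
python3 go.py 528.9 111.0 23.9 7.2
```

```text
ee_pos: [529.8, 112.3, 24.3]
edge [[310.5, 19.5], [341.5, 19.5]] len 12.7 centre [643.14 125.17] yaw 7.47
hole px [nan nan] expected [325.5  36.2] sum 0.0
handle rel TCP left -0.83 fwd 15.1 yaw 7.248440742492676 [26.5 20.6] tool yaw 7.29
t 33.0 pos [529.7 112.4  24.2] yaw 7.29 F [ 0.4  0.4 -0.3] w 21.4 g 30.0
xyz [-0.9  1.2  0.3] rot [-0.0001 -0.0016  0.0016]lug.py:17: RuntimeWarning: invalid value encountered in divide
  wt=np.clip(w-b-15,0,None); hc=np.array([(wt*np.arange(hx-14,hx+15)).sum(),(wt*np.arange(hy-6,hy+8)[:,None]).sum()])/wt.sum()
```

```bash
python3 -m inch '[{"xyz":[8,1.2,0],"rot":[0,0,0]},{"xyz":[16,1.2,0],"rot":[0,0,0]},{"xyz":[24,1.2,0],"rot":[0,0,0]},{"xyz":[30,1.2,0],"rot":[0,0,0]},{"xyz":[36,1.2,0],"rot":[0,0,0]},{"xyz":[36,1.2,0],"rot":[0,0,0]}]' | grep -E 'ee|ft'
python3 -m inch '[{"xyz":[3,0,0],"rot":[0,0,0]},{"xyz":[6,0,0],"rot":[0,0,0]},{"xyz":[9,0,0],"rot":[0,0,0]},{"xyz":[12,0,0],"rot":[0,0,0]},{"xyz":[12,0,0],"rot":[0,0,0]},{"xyz":[12,0,0],"rot":[0,0,0]}]'| grep -E 'ee|ft|wid|gr'
python3 go.py 577.4 117.1 23.9 7.2
```

```text
ee_pos: [566.6, 115.9, 23.3]
ft_force: [-0.2, -0.7, -0.8]
ee_pos: [576.9, 117.2, 23.3]
ft_force: [0.1, -0.1, -0.7]
width: 21.4
grasp_force: 30.0
t 34.0 pos [576.9 117.2  23.3] yaw 7.29 F [ 0.1 -0.1 -0.7] w 21.4 g 30.0
xyz [ 0.5  0.1 -0.6] rot [ 0.     -0.0001  0.0016]
```

```bash
python3 -m inch '[{"xyz":[3,0,-0.3],"rot":[0,0,0]},{"xyz":[6,0,-0.5],"rot":[0,0,0]},{"xyz":[9,0,-0.6],"rot":[0,0,0]},{"xyz":[12,0,-0.7],"rot":[0,0,0]},{"xyz":[12,0,-0.7],"rot":[0,0,0]}]'| grep -E 'ee|ft|wid'
python3 -m inch '[{"xyz":[2,0,0],"rot":[0,0,0]},{"xyz":[4,0,-0.2],"rot":[0,0,0]},{"xyz":[6,0,-0.3],"rot":[0,0,0]},{"xyz":[8,0,-0.4],"rot":[0,0,0]},{"xyz":[8,0,-0.4],"rot":[0,0,0]}]'| grep -E 'ee|ft|wid'
python3 -m inch '[{"xyz":[2,0,0],"rot":[0,0,0]},{"xyz":[4,0,0],"rot":[0,0,0]},{"xyz":[6,0,0],"rot":[0,0,0]},{"xyz":[8,0,-0.2],"rot":[0,0,0]},{"xyz":[8,0,-0.2],"rot":[0,0,0]}]'| grep -E 'ee|ft|wid'
```

```text
ee_pos: [588.9, 118.7, 23.8]
ft_force: [1.0, 0.1, -2.7]
width: 21.3
ee_pos: [595.4, 119.4, 23.8]
ft_force: [-4.2, -1.7, -2.5]
width: 21.8
ee_pos: [604.5, 120.6, 24.2]
ft_force: [-1.5, -1.1, -5.0]
width: 21.5
```

```bash
python3 -m inch '[{"xyz":[2,0,0],"rot":[0,0,0]},{"xyz":[4,0,0],"rot":[0,0,0]},{"xyz":[6,0,0],"rot":[0,0,0]},{"xyz":[8,0,-0.2],"rot":[0,0,0]},{"xyz":[8,0,-0.2],"rot":[0,0,0]}]'| grep -E 'ee|ft|wid'
python3 -m inch '[{"xyz":[2,0,0],"rot":[0,0,0]},{"xyz":[4,0,0],"rot":[0,0,0]},{"xyz":[6,0,0],"rot":[0,0,0]},{"xyz":[8,0,0],"rot":[0,0,0]},{"xyz":[8,0,0],"rot":[0,0,0]}]'| grep -E 'ee|ft|wid'
python3 -m inch '[{"xyz":[1,0,0],"rot":[0,0,0]},{"xyz":[2,0,0],"rot":[0,0,0]},{"xyz":[3,0,0],"rot":[0,0,0]},{"xyz":[4,0,0],"rot":[0,0,0]},{"xyz":[4,0,0],"rot":[0,0,0]}]'| grep -E 'ee|ft|wid|ori'
```

```text
ee_pos: [613.1, 121.8, 24.8]
ft_force: [-1.6, -1.3, -5.1]
width: 22.0
ee_pos: [621.0, 122.8, 24.8]
ft_force: [-1.4, -1.2, -4.5]
width: 21.5
ee_pos: [624.2, 123.2, 24.8]
orientation: [3.135, 0.2, -0.001]
ft_force: [-3.5, -1.3, -3.8]
width: 21.9
```

```bash
python3 -m inch '[{"xyz":[1,0,0],"rot":[0,0,0]},{"xyz":[2,0,0],"rot":[0,0,0]},{"xyz":[2,0,0],"rot":[0,0,0]}]'| grep -E 'ee|ft|wid'
python3 -m inch '[{"xyz":[1,0,0],"rot":[0,0,0]},{"xyz":[2,0,0],"rot":[0,0,0]},{"xyz":[2,0,0],"rot":[0,0,0]}]'| grep -E 'ee|ft|wid'
python3 -m inch '[{"xyz":[1,0,0],"rot":[0,0,0]},{"xyz":[1.5,0,0],"rot":[0,0,0]},{"xyz":[1.5,0,0],"rot":[0,0,0]}]'| grep -E 'ee|ft|wid'
```

```text
ee_pos: [624.2, 123.2, 24.7]
ft_force: [-9.8, -2.6, 2.0]
width: 21.8
ee_pos: [624.1, 123.3, 24.7]
ft_force: [-15.9, -2.3, 7.3]
width: 21.6
ee_pos: [624.3, 123.3, 24.5]
ft_force: [-19.9, -3.4, 10.8]
width: 22.1
```

Red is home. Back off the load, release and go for yellow.

```bash
python3 -m inch '[{"xyz":[-2,0,0],"rot":[0,0,0]},{"xyz":[-5,0,0],"rot":[0,0,0]},{"xyz":[-5,0,0],"rot":[0,0,0]}]'| grep -E 'ee|ft|wid'
python3 -m inch '[{"xyz":[0,0,0],"rot":[0,0,0]},{"xyz":[0,0,0],"rot":[0,0,0]},{"xyz":[0,0,0],"rot":[0,0,0]},{"xyz":[0,0,-5],"rot":[0,0,0]},{"xyz":[0,0,-25],"rot":[0,0,0]},{"xyz":[0,0,-60],"rot":[0,0,0]},{"xyz":[-20,0,-100],"rot":[0,0,0]},{"xyz":[-60,0,-130],"rot":[0,0,0]},{"xyz":[-60,0,-130],"rot":[0,0,0]},{"xyz":[-60,0,-130],"rot":[0,0,0]},{"xyz":[-60,0,-130],"rot":[0,0,0]}]' 139 | grep -E 'ee|ft|wid'
python3 - <<'E'
from drift import *
m=cam('wrist');a=ctrl.get_image('wrist');h=np.array([653.04,125.85]);d=np.array([.992,.1253])
p=proj(m,[*(h-28*d),71])[0].astype(int)
c,an,wh=drift(m,a,'red',(p[0]-30,p[0]+30,max(p[1]-30,0),p[1]+30),71);print('handle',c,'expect',h-30*d,an,wh)
E
python3 go.py 423 -309.5 240.5 0.5
```

```text
ee_pos: [624.6, 123.4, 24.9]
ft_force: [-4.1, -0.5, -2.1]
width: 21.9
ee_pos: [566.1, 115.8, 155.3]
ft_force: [1.0, -0.2, -0.6]
width: 40.0
handle [624.77453613 122.20840454] expect [623.28  122.091] 7.381284713745117 (50.99534606933594, 19.66797637939453)
t 38.4 pos [566.1 115.8 154.4] yaw 7.29 F [ 0.3 -0.2 -0.8] w 39.9 g 0.0
xyz [-195.8  403.7  -86.2] rot [-1.000e-04 -6.000e-04  1.186e-01]
```

```bash
python3 -m inch '[{"xyz":[-15,30,-30],"rot":[0,0,0]},{"xyz":[-33,65,-60],"rot":[0,0,0.03]},{"xyz":[-50,102,-86],"rot":[0,0,0.06]},{"xyz":[-68,139,-86],"rot":[0,0,0.09]},{"xyz":[-86,176,-86],"rot":[0,0,0.118]},{"xyz":[-104,213,-86],"rot":[0,0,0.118]},{"xyz":[-122,250,-86],"rot":[0,0,0.118]},{"xyz":[-140,287,-86],"rot":[0,0,0.118]},{"xyz":[-158,324,-86],"rot":[0,0,0.118]},{"xyz":[-176,361,-86],"rot":[0,0,0.118]},{"xyz":[-190,390,-86],"rot":[0,0,0.118]},{"xyz":[-196,404,-86],"rot":[0,0,0.118]}]' | grep ee
python3 -m inch '[{"xyz":[0,0,0],"rot":[0,0,0]},{"xyz":[0,0,0],"rot":[0,0,0]},{"xyz":[0,0,0],"rot":[0,0,0]},{"xyz":[0,0,0],"rot":[0,0,0]}]' | grep ee
python3 dl.py yellow; python3 go.py 468.3 -369.5 15 1.9
```

```text
ee_pos: [421.1, -314.4, 239.2]
ee_pos: [422.7, -308.8, 240.1]
yellow [ 465.4 -362.1] 19.14 [57.  18.4]
t 39.8 pos [ 422.8 -308.7  240.3] yaw 0.64 F [0.2 1.4 0.2] w 39.7 g 0.0
xyz [ 44.9  61.4 225.3] rot [-0.0007  0.0005 -0.0221]
```

Run:
```python
from drift import *
m=cam('wrist');a=ctrl.get_image('wrist')
h=cv2.cvtColor(a,cv2.COLOR_RGB2HSV);k=(h[...,0]>=22)&(h[...,0]<=34)&(h[...,1]>170)&(h[...,2]>60);k[:,:235]=0;k[:,412:]=0;k[182:]=0
ys,xs=np.nonzero(k);P=np.array([plane(m,p,44)[:2] for p in zip(xs,ys)]);print(len(P))
c=P.mean(0);w,v=np.linalg.eigh(np.cov((P-c).T));print(c,np.degrees(np.arctan(v[1,1]/v[0,1])),np.sqrt(12*w))
for y in range(ys.min(),ys.max()+1,3): print(y,xs[ys==y].min(),xs[ys==y].max(), end='; ')
print()
g=a.astype(int); s=(g.max(2)-g.min(2)<22)&(g.max(2)>90); 
for y in range(58,125,6): r=np.nonzero(s[y,340:405])[0]+340; print(y,(r.min(),r.max(),len(r)) if len(r) else '',end='; ')
```

```text
137
[ 464.90794367 -363.41534131] 7.144714110799993 [22.81146723 65.28812892]
119 364 379; 122 363 380; 125 363 365; 128 363 364; 131 363 364; 134 363 365; 137 363 364; 140 363 364; 143 363 365; 146 363 364; 149 363 364; 152 363 379; 155 363 364; 158 363 365; 161 366 379; 
58 ; 64 (np.int64(371), np.int64(371), 1); 70 (np.int64(369), np.int64(373), 5); 76 (np.int64(369), np.int64(374), 6); 82 (np.int64(368), np.int64(375), 8); 88 (np.int64(367), np.int64(375), 9); 94 (np.int64(367), np.int64(376), 10); 100 (np.int64(367), np.int64(376), 10); 106 (np.int64(366), np.int64(376), 11); 112 (np.int64(367), np.int64(376), 10); 118 ; 124 ;
```

Only the mask was patchy; rod and handle pixels put yellow where it was. Grasp it at (468.3,-369.6).

```bash
python3 -c "
from h import *
m=cam('wrist')
print(plane(m,(371.5,140),44),plane(m,(371,64.5),33))"
python3 -m inch '[{"xyz":[20,25,20],"rot":[0,0,-0.022]},{"xyz":[40,50,45],"rot":[0,0,-0.022]},{"xyz":[45,61.4,75],"rot":[0,0,-0.022]},{"xyz":[45,61.4,110],"rot":[0,0,-0.022]},{"xyz":[45,61.4,145],"rot":[0,0,-0.022]},{"xyz":[45,61.4,175],"rot":[0,0,-0.022]},{"xyz":[45,61.4,200],"rot":[0,0,-0.022]},{"xyz":[45,61.4,215],"rot":[0,0,-0.022]},{"xyz":[45,61.4,225],"rot":[0,0,-0.022]},{"xyz":[45,61.4,225],"rot":[0,0,-0.022]},{"xyz":[45,61.4,225],"rot":[0,0,-0.022]}]' 139 | grep ee
python3 go.py 468.3 -369.6 -3.1 1.9
```

```text
[ 468.101688  -369.2768143   44.       ] [ 565.90819318 -368.41935675   33.        ]
ee_pos: [468.3, -370.5, 16.0]
t 40.8 pos [ 468.3 -370.5   16. ] yaw 1.85 F [-0.5 -0.4  0.4] w 39.8 g 0.0
xyz [ 0.  -0.9 19.1] rot [-0.    -0.    -0.001]
```

```bash
python3 -m inch '[{"xyz":[0,-0.8,6],"rot":[0,0,0]},{"xyz":[0,-0.8,12],"rot":[0,0,0]},{"xyz":[0,-0.8,17],"rot":[0,0,0]},{"xyz":[0,-0.8,19],"rot":[0,0,0]},{"xyz":[0,-0.8,19],"rot":[0,0,0]},{"xyz":[0,-0.8,19],"rot":[0,0,0]}]' | grep -E 'ee|ft'
python3 -m inch '[{"xyz":[0,0,0],"rot":[0,0,0]},{"xyz":[0,0,0],"rot":[0,0,0]},{"xyz":[0,0,0],"rot":[0,0,0]},{"xyz":[0,0,0],"rot":[0,0,0]},{"xyz":[0,0,0],"rot":[0,0,0]},{"xyz":[0,0,0],"rot":[0,0,0]}]' 255
python3 -m inch '[{"xyz":[0,0,-5],"rot":[0,0,0]},{"xyz":[0,0,-20],"rot":[0,0,0]},{"xyz":[0,0,-50],"rot":[0,0,0]},{"xyz":[0,0,-85],"rot":[0,0,0]},{"xyz":[0,0,-120],"rot":[0,0,0]},{"xyz":[0,0,-130],"rot":[0,0,0]},{"xyz":[0,0,-130],"rot":[0,0,0]},{"xyz":[0,0,-130],"rot":[0,0,0]}]' | grep -E 'ee|ft|wid|gra'
python3 go.py 500 -100 127 2; python3 go.py 498.5 236.0 80 8.5
```

```text
ee_pos: [467.8, -370.2, -3.3]
ft_force: [0.5, 0.3, 0.5]
t: 41.77
ee_pos: [467.9, -370.2, -3.0]
orientation: [3.141, 0.049, 0.0]
ft_force: [-0.3, -0.7, 3.1]
width: 21.8
grasp_force: 30.0
ee_pos: [467.6, -370.0, 126.7]
ft_force: [-0.8, 0.1, -1.7]
width: 22.0
grasp_force: 30.0
t 42.4 pos [ 467.6 -370.   126.7] yaw 1.79 F [-0.8  0.1 -1.7] w 22.0 g 30.0
xyz [  40.8 -268.8   -0.4] rot [ 0.0002 -0.0003 -0.0036]
t 42.4 pos [ 467.6 -370.   126.7] yaw 1.79 F [-0.8  0.1 -1.7] w 22.0 g 30.0
xyz [  49.9 -604.7   46.5] rot [ 0.0003 -0.0003 -0.117 ]
```

```bash
python3 -m inch '[{"xyz":[0,-30,0],"rot":[0,0,0]},{"xyz":[0,-70,0],"rot":[0,0,0]},{"xyz":[0,-110,0],"rot":[0,0,0]},{"xyz":[0,-150,0],"rot":[0,0,0]},{"xyz":[0,-190,0],"rot":[0,0,0]},{"xyz":[0,-230,0],"rot":[0,0,0]},{"xyz":[0,-270,0],"rot":[0,0,0]},{"xyz":[0,-310,0],"rot":[0,0,0]},{"xyz":[0,-350,0],"rot":[0,0,0]},{"xyz":[0,-385,0],"rot":[0,0,0]},{"xyz":[0,-415,0],"rot":[0,0,0]},{"xyz":[0,-430,0],"rot":[0,0,0]}]' | grep -E 'ee|wid'
python3 -m inch '[{"xyz":[10,-30,0],"rot":[0,0,-0.03]},{"xyz":[25,-65,0],"rot":[0,0,-0.06]},{"xyz":[38,-100,0],"rot":[0,0,-0.09]},{"xyz":[45,-135,10],"rot":[0,0,-0.117]},{"xyz":[48,-160,30],"rot":[0,0,-0.117]},{"xyz":[48,-175,46],"rot":[0,0,-0.117]},{"xyz":[48,-175,46],"rot":[0,0,-0.117]},{"xyz":[48,-175,46],"rot":[0,0,-0.117]},{"xyz":[48,-175,46],"rot":[0,0,-0.117]},{"xyz":[48,-175,46],"rot":[0,0,-0.117]},{"xyz":[48,-175,46],"rot":[0,0,-0.117]},{"xyz":[48,-175,46],"rot":[0,0,-0.117]}]' | grep -E 'ee|wid'
python3 look.py w10.pkl; python3 go.py
sed -i "s/'yellow':(22,34)/'yellow':(18,34)/" drift.py
python3 lug.py w10.pkl yellow 36 620.3 254.5
```

```text
ee_pos: [452.1, 62.4, 124.7]
width: 21.6
ee_pos: [497.3, 235.4, 81.4]
width: 22.0
t 44.5 pos [497.3 235.5  81.5] yaw 8.43 F [-0.5  0.5 -1.1] w 21.6 g 30.0
edge [[266.5, 35.2], [367.5, 34.2]] len 60.0 centre [619.25 256.75] yaw 8.56
hole px [318.9  44.5] expected [317.7  43.9] sum 12588.0
handle rel TCP left -0.99 fwd 15.2 yaw 8.387810707092285 [26.4 20.6] tool yaw 8.43
```

Run:
```python
import pickle
for f,r0 in (('w6.pkl',40),('w10.pkl',44)):
    m,a,o=pickle.load(open(f,'rb'))
    for r in (r0-1,r0+1): print(f,r,a[r,303:340].max(1).tolist())
    r=r0-12; print('top',r,a[r,258:276].tolist()); print(a[r,362:382].tolist())
```

```text
w6.pkl 39 [40, 40, 42, 40, 41, 41, 41, 41, 41, 46, 54, 72, 93, 114, 125, 129, 137, 144, 148, 153, 141, 132, 124, 118, 113, 107, 97, 78, 70, 51, 40, 38, 39, 39, 40, 41, 41]
w6.pkl 41 [40, 39, 42, 41, 39, 40, 43, 65, 91, 103, 108, 112, 117, 120, 125, 131, 137, 143, 145, 145, 136, 128, 120, 114, 112, 105, 102, 95, 87, 78, 66, 50, 39, 43, 42, 38, 41]
top 28 [[150, 139, 124], [150, 139, 123], [148, 137, 122], [147, 135, 121], [145, 136, 122], [144, 134, 120], [144, 134, 121], [149, 137, 122], [121, 109, 95], [60, 63, 67], [36, 64, 104], [40, 83, 139], [41, 83, 139], [45, 84, 140], [42, 83, 139], [43, 82, 137], [42, 82, 139], [42, 81, 138]]
[[44, 86, 150], [45, 87, 150], [45, 88, 152], [44, 86, 151], [45, 88, 153], [44, 86, 151], [45, 88, 151], [44, 87, 152], [44, 87, 151], [46, 90, 153], [45, 90, 154], [45, 89, 154], [41, 87, 155], [45, 88, 155], [105, 119, 144], [146, 140, 130], [162, 148, 132], [168, 155, 140], [171, 158, 144], [164, 153, 138]]
w10.pkl 43 [71, 70, 72, 71, 71, 84, 122, 169, 200, 209, 213, 217, 223, 227, 233, 236, 235, 235, 227, 221, 212, 207, 199, 190, 182, 163, 138, 110
[... 153 characters left out ...]
, 197, 190, 180, 170, 153, 132, 97, 72, 71, 71, 72, 74, 72, 73, 72]
top 32 [[155, 143, 128], [154, 142, 129], [155, 143, 130], [159, 147, 132], [159, 146, 133], [162, 150, 137], [158, 148, 137], [154, 134, 99], [217, 170, 70], [228, 179, 62], [226, 179, 66], [225, 178, 65], [226, 179, 66], [225, 179, 66], [226, 179, 66], [226, 180, 67], [226, 179, 65], [226, 179, 65]]
[[229, 186, 68], [229, 187, 69], [230, 188, 69], [229, 187, 68], [229, 188, 68], [230, 187, 68], [231, 190, 70], [231, 189, 69], [232, 191, 70], [234, 194, 70], [226, 184, 73], [189, 163, 115], [164, 153, 143], [173, 161, 148], [175, 161, 144], [173, 161, 146], [173, 160, 144], [174, 160, 145], [173, 160, 145], [171, 157, 143]]
```

```bash
python3 go.py 495.7 238.1 23.5 8.56
```

```text
t 44.5 pos [497.3 235.5  81.5] yaw 8.43 F [-0.5  0.5 -1.1] w 21.6 g 30.0
xyz [-1.2 -2.8 58. ] rot [-0.0003 -0.0011 -0.0022]
```

```bash
python3 -m inch '[{"xyz":[-1,-2.5,20],"rot":[0,0,-0.002]},{"xyz":[-1,-2.5,45],"rot":[0,0,-0.002]},{"xyz":[-1,-2.5,57],"rot":[0,0,-0.002]},{"xyz":[-1,-2.5,57],"rot":[0,0,-0.002]},{"xyz":[-1,-2.5,57],"rot":[0,0,-0.002]},{"xyz":[-1,-2.5,57],"rot":[0,0,-0.002]},{"xyz":[-1,-2.5,57],"rot":[0,0,-0.002]},{"xyz":[-1,-2.5,57],"rot":[0,0,-0.002]},{"xyz":[-1,-2.5,57],"rot":[0,0,-0.002]},{"xyz":[-1,-2.5,57],"rot":[0,0,-0.002]}]' | grep -E 'ee|wid'
python3 go.py 495.7 238.1 23.5 8.56
```

```text
ee_pos: [495.8, 238.6, 24.3]
width: 21.8
t 45.3 pos [495.8 238.6  24.3] yaw 8.61 F [ 0.2 -0.2 -1.5] w 21.8 g 30.0
xyz [-0.2  0.5  0.8] rot [-0.0003 -0.001   0.0009]
```

```bash
python3 -m inch '[{"xyz":[8,0.5,0.5],"rot":[0,0,0]},{"xyz":[16,0.5,0.5],"rot":[0,0,0]},{"xyz":[24,0.5,0.5],"rot":[0,0,0]},{"xyz":[30,0.5,0.5],"rot":[0,0,0]},{"xyz":[36,0.5,0.5],"rot":[0,0,0]},{"xyz":[36,0.5,0.5],"rot":[0,0,0]}]' | grep -E 'ee|ft'
python3 -m inch '[{"xyz":[3,0,0],"rot":[0,0,0]},{"xyz":[6,0,0],"rot":[0,0,0]},{"xyz":[9,0,0],"rot":[0,0,0]},{"xyz":[12,0,0],"rot":[0,0,0]},{"xyz":[12,0,0],"rot":[0,0,0]},{"xyz":[12,0,0],"rot":[0,0,0]}]'| grep -E 'ee|ft|wid|gr'
python3 go.py 543.2 245.2 23.5 8.56
```

```text
ee_pos: [532.9, 243.7, 23.3]
ft_force: [0.2, -0.5, -1.1]
ee_pos: [543.1, 245.1, 23.3]
ft_force: [0.7, -0.7, -0.7]
width: 21.8
grasp_force: 30.0
t 46.3 pos [543.1 245.1  23.3] yaw 8.61 F [ 0.7 -0.7 -0.7] w 21.8 g 30.0
xyz [ 0.1 -0.1 -0.2] rot [ 0.     -0.      0.0009]
```

```bash
python3 -m inch '[{"xyz":[3,0,-0.2],"rot":[0,0,0]},{"xyz":[6,0,-0.4],"rot":[0,0,0]},{"xyz":[9,0,-0.5],"rot":[0,0,0]},{"xyz":[12,0,-0.5],"rot":[0,0,0]},{"xyz":[12,0,-0.5],"rot":[0,0,0]}]'| grep -E 'ee|ft|wid'
python3 -m inch '[{"xyz":[2,0,0],"rot":[0,0,0]},{"xyz":[4,0,-0.2],"rot":[0,0,0]},{"xyz":[6,0,-0.3],"rot":[0,0,0]},{"xyz":[8,0,-0.4],"rot":[0,0,0]},{"xyz":[8,0,-0.4],"rot":[0,0,0]}]'| grep -E 'ee|ft|wid'
python3 -m inch '[{"xyz":[2,0,0],"rot":[0,0,0]},{"xyz":[4,0,0],"rot":[0,0,0]},{"xyz":[6,0,0],"rot":[0,0,0]},{"xyz":[8,0,-0.2],"rot":[0,0,0]},{"xyz":[8,0,-0.2],"rot":[0,0,0]}]'| grep -E 'ee|ft|wid'
```

```text
ee_pos: [555.1, 246.9, 23.5]
ft_force: [0.1, -0.4, -3.2]
width: 22.1
ee_pos: [562.2, 247.8, 23.7]
ft_force: [-2.7, -0.8, -4.4]
width: 21.6
ee_pos: [571.7, 249.5, 24.6]
ft_force: [-2.0, -1.5, -4.8]
width: 21.6
```

```bash
python3 -m inch '[{"xyz":[2,0,0],"rot":[0,0,0]},{"xyz":[4,0,0],"rot":[0,0,0]},{"xyz":[6,0,0],"rot":[0,0,0]},{"xyz":[8,0,0],"rot":[0,0,0]},{"xyz":[8,0,0],"rot":[0,0,0]}]'| grep -E 'ee|ft|wid'
python3 -m inch '[{"xyz":[2,0,0],"rot":[0,0,0]},{"xyz":[4,0,0],"rot":[0,0,0]},{"xyz":[6,0,0],"rot":[0,0,0]},{"xyz":[8,0,0],"rot":[0,0,0]},{"xyz":[8,0,0],"rot":[0,0,0]}]'| grep -E 'ee|ft|wid'
python3 -m inch '[{"xyz":[1,0,0],"rot":[0,0,0]},{"xyz":[2,0,0],"rot":[0,0,0]},{"xyz":[3,0,0],"rot":[0,0,0]},{"xyz":[4,0,0],"rot":[0,0,0]},{"xyz":[4,0,0],"rot":[0,0,0]}]'| grep -E 'ee|ft|wid'
```

```text
ee_pos: [579.3, 250.6, 24.5]
ft_force: [-2.3, -1.8, -5.0]
width: 21.8
ee_pos: [587.1, 251.8, 24.4]
ft_force: [-0.9, -2.1, -5.4]
width: 21.8
ee_pos: [590.7, 252.4, 24.4]
ft_force: [-1.5, -0.7, -4.2]
width: 21.7
```

```bash
python3 -m inch '[{"xyz":[1,0,0],"rot":[0,0,0]},{"xyz":[2,0,0],"rot":[0,0,0]},{"xyz":[2,0,0],"rot":[0,0,0]}]'| grep -E 'ee|ft|wid'
python3 -m inch '[{"xyz":[1,0,0],"rot":[0,0,0]},{"xyz":[2,0,0],"rot":[0,0,0]},{"xyz":[2,0,0],"rot":[0,0,0]}]'| grep -E 'ee|ft|wid'
python3 -m inch '[{"xyz":[1,0,0],"rot":[0,0,0]},{"xyz":[2,0,0],"rot":[0,0,0]},{"xyz":[2,0,0],"rot":[0,0,0]}]'| grep -E 'ee|ft|wid'
```

```text
ee_pos: [590.9, 252.3, 24.3]
ft_force: [-7.1, -2.4, 0.5]
width: 21.7
ee_pos: [590.8, 252.3, 24.3]
ft_force: [-14.2, -2.8, 5.9]
width: 21.8
ee_pos: [591.0, 252.3, 24.2]
ft_force: [-19.5, -2.7, 10.2]
width: 21.7
```

```bash
python3 -m inch '[{"xyz":[-2,0,0],"rot":[0,0,0]},{"xyz":[-5,0,0],"rot":[0,0,0]},{"xyz":[-5,0,0],"rot":[0,0,0]}]'| grep -E 'ee|ft|wid'
python3 -m inch '[{"xyz":[0,0,0],"rot":[0,0,0]},{"xyz":[0,0,0],"rot":[0,0,0]},{"xyz":[0,0,0],"rot":[0,0,0]},{"xyz":[0,0,-5],"rot":[0,0,0]},{"xyz":[0,0,-25],"rot":[0,0,0]},{"xyz":[0,0,-60],"rot":[0,0,0]},{"xyz":[-20,0,-100],"rot":[0,0,0]},{"xyz":[-60,0,-130],"rot":[0,0,0]},{"xyz":[-60,0,-130],"rot":[0,0,0]},{"xyz":[-60,0,-130],"rot":[0,0,0]},{"xyz":[-60,0,-130],"rot":[0,0,0]}]' 139 | grep -E 'ee|ft|wid'
python3 - <<'E'
from drift import *
m=cam('wrist');a=ctrl.get_image('wrist');h=np.array([619.4,255.8]);d=np.array([.989,.149])
p=proj(m,[*(h-28*d),71])[0].astype(int)
c,an,wh=drift(m,a,'yellow',(p[0]-30,p[0]+30,max(p[1]-30,0),p[1]+30),71);print('handle',c,'expect',h-30*d,an,wh)
E
python3 go.py 371.5 -312 240 0.5; python3 go.py 430 -100 240 40
```

```text
ee_pos: [591.2, 252.5, 24.5]
ft_force: [-3.9, -1.5, -2.4]
width: 21.8
ee_pos: [532.8, 243.8, 154.9]
ft_force: [0.4, -0.2, -0.9]
width: 40.0
handle [591.35406494 251.00109863] expect [589.73 251.33] 8.835709571838379 (50.955543518066406, 20.134864807128906)
t 50.8 pos [532.8 243.6 154. ] yaw 8.62 F [ 0.  -0.3  0.2] w 40.1 g 0.0
xyz [-242.7  525.2  -86.2] rot [-1.000e-04 -5.000e-04  1.417e-01]
t 50.8 pos [532.8 243.6 154. ] yaw 8.62 F [ 0.  -0.3  0.2] w 40.1 g 0.0
xyz [-153.1  324.3  -86.1] rot [ 1.000e-04 -6.000e-04 -5.478e-01]
```

Good. Travel back toward the drawer handle.

```bash
python3 -m inch '[{"xyz":[-10,25,-30],"rot":[0,0,0]},{"xyz":[-25,60,-60],"rot":[0,0,-0.05]},{"xyz":[-42,95,-86],"rot":[0,0,-0.1]},{"xyz":[-59,130,-86],"rot":[0,0,-0.2]},{"xyz":[-76,165,-86],"rot":[0,0,-0.3]},{"xyz":[-93,200,-86],"rot":[0,0,-0.4]},{"xyz":[-110,235,-86],"rot":[0,0,-0.5]},{"xyz":[-127,270,-86],"rot":[0,0,-0.548]},{"xyz":[-144,305,-86],"rot":[0,0,-0.548]},{"xyz":[-153,324,-86],"rot":[0,0,-0.548]},{"xyz":[-153,324,-86],"rot":[0,0,-0.548]},{"xyz":[-153,324,-86],"rot":[0,0,-0.548]}]' 172 | grep -E 'ee'
python3 go.py 371.5 -312 150 92
```

```text
ee_pos: [429.6, -100.9, 239.3]
t 51.8 pos [ 429.6 -100.9  239.3] yaw 39.82 F [-0.2 -0.  -0. ] w 28.1 g 0.0
xyz [-179.7  125.    89.3] rot [-1.800e-03  1.000e-04 -9.108e-01]
```

```bash
python3 -m inch '[{"xyz":[-20,14,0],"rot":[0,0,-0.1]},{"xyz":[-45,32,0],"rot":[0,0,-0.22]},{"xyz":[-75,52,0],"rot":[0,0,-0.34]},{"xyz":[-105,73,10],"rot":[0,0,-0.46]},{"xyz":[-135,94,30],"rot":[0,0,-0.58]},{"xyz":[-160,112,60],"rot":[0,0,-0.7]},{"xyz":[-180,125,89],"rot":[0,0,-0.82]},{"xyz":[-180,125,89],"rot":[0,0,-0.911]},{"xyz":[-180,125,89],"rot":[0,0,-0.911]},{"xyz":[-180,125,89],"rot":[0,0,-0.911]},{"xyz":[-180,125,89],"rot":[0,0,-0.911]},{"xyz":[-180,125,89],"rot":[0,0,-0.911]}]' | grep -E 'ee|wid'
python3 go.py 371.5 -312 11.8 92
```

```text
ee_pos: [373.1, -310.7, 152.2]
width: 28.4
t 52.8 pos [ 373.1 -310.7  152.2] yaw 92.17 F [ 0.8  0.2 -0.3] w 28.4 g 0.0
xyz [ -1.1  -1.8 140.4] rot [0.0012 0.0009 0.0029]
```

```bash
python3 -m inch '[{"xyz":[-1,-1,30],"rot":[0,0,0.003]},{"xyz":[-1,-1,65],"rot":[0,0,0.003]},{"xyz":[-1,-1,95],"rot":[0,0,0.003]},{"xyz":[-1,-1,115],"rot":[0,0,0.003]},{"xyz":[-1,-1,130],"rot":[0,0,0.003]},{"xyz":[-1,-1,140],"rot":[0,0,0.003]},{"xyz":[-1,-1,140],"rot":[0,0,0.003]},{"xyz":[-1,-1,140],"rot":[0,0,0.003]}]' | grep -E 'ee|ft'
python3 -m inch '[{"xyz":[0,0,0],"rot":[0,0,0]},{"xyz":[0,0,0],"rot":[0,0,0]},{"xyz":[0,0,0],"rot":[0,0,0]},{"xyz":[0,0,0],"rot":[0,0,0]},{"xyz":[0,0,0],"rot":[0,0,0]},{"xyz":[0,0,0],"rot":[0,0,0]}]' 255
python3 -m inch '[{"xyz":[0,8,0],"rot":[0,0,0]},{"xyz":[0,20,0],"rot":[0,0,0]},{"xyz":[0,35,0],"rot":[0,0,0]},{"xyz":[0,50,0],"rot":[0,0,0]},{"xyz":[0,65,0],"rot":[0,0,0]},{"xyz":[0,80,0],"rot":[0,0,0]},{"xyz":[0,95,0],"rot":[0,0,0]},{"xyz":[0,110,0],"rot":[0,0,0]},{"xyz":[0,125,0],"rot":[0,0,0]},{"xyz":[0,140,0],"rot":[0,0,0]},{"xyz":[0,150,0],"rot":[0,0,0]},{"xyz":[0,155,0],"rot":[0,0,0]}]'
```

```text
ee_pos: [371.5, -312.2, 11.9]
ft_force: [-0.5, 0.3, -0.2]
t: 53.95
ee_pos: [371.5, -312.8, 12.3]
orientation: [2.181, 2.259, 0.0]
ft_force: [-0.0, 2.0, 7.2]
width: 9.7
grasp_force: 30.0
t: 54.95
ee_pos: [527.6, -307.1, 12.3]
orientation: [2.18, 2.26, 0.001]
ft_force: [-1.0, 0.5, 8.3]
width: 10.6
grasp_force: 30.0
```

```bash
python3 -m inch '[{"xyz":[0,3,0],"rot":[0,0,0]},{"xyz":[0,6,0],"rot":[0,0,0]},{"xyz":[0,8,0],"rot":[0,0,0]},{"xyz":[0,8,0],"rot":[0,0,0]}]' | grep -E 'ee|ft|wid'
python3 -m inch '[{"xyz":[0,1,0],"rot":[0,0,0]},{"xyz":[0,3,0],"rot":[0,0,0]},{"xyz":[0,3,0],"rot":[0,0,0]}]' | grep -E 'ee|ft|wid'
python3 -m inch '[{"xyz":[0,1,0],"rot":[0,0,0]},{"xyz":[0,3,0],"rot":[0,0,0]},{"xyz":[0,3,0],"rot":[0,0,0]}]' | grep -E 'ee|ft|wid'
```

```text
ee_pos: [534.8, -306.8, 12.3]
ft_force: [1.0, 1.2, 5.5]
width: 10.1
ee_pos: [536.4, -306.7, 12.3]
ft_force: [-3.8, 0.6, 9.7]
width: 9.9
ee_pos: [536.3, -306.6, 12.3]
ft_force: [-13.3, -2.9, 17.0]
width: 10.0
```

```bash
python3 -m inch '[{"xyz":[0,-2,0],"rot":[0,0,0]},{"xyz":[0,-3,0],"rot":[0,0,0]},{"xyz":[0,-3,0],"rot":[0,0,0]}]' | grep -E 'ee|ft'
python3 -m inch '[{"xyz":[0,0,0],"rot":[0,0,0]},{"xyz":[0,0,0],"rot":[0,0,0]},{"xyz":[0,0,0],"rot":[0,0,0]},{"xyz":[0,0,0],"rot":[0,0,0]},{"xyz":[0,0,-10],"rot":[0,0,0]},{"xyz":[0,0,-40],"rot":[0,0,0]},{"xyz":[0,0,-80],"rot":[0,0,0]},{"xyz":[0,-10,-120],"rot":[0,0,0]},{"xyz":[0,-40,-150],"rot":[0,0,0]},{"xyz":[0,-75,-180],"rot":[0,0,0]},{"xyz":[0,-100,-200],"rot":[0,0,0]},{"xyz":[0,-100,-200],"rot":[0,0,0]}]' 172 | grep -E 'ee|ft|wid'
python3 - <<'E'
from h import *
w=ctrl.get_image('wrist'); s=ctrl.get_image('scene'); t=ctrl.get_image('top')
A=np.hstack([cv2.resize(s[150:300,170:420],(500,300)),cv2.resize(t[110:260,200:350],(300,300))])
B=np.hstack([cv2.resize(w[20:320,100:500],(400,300)),cv2.resize(t[110:260,350:500],(400,300))])
cv2.imwrite('pics/fin.png',np.vstack([A,B])[:,:,::-1])
E
```

```text
ee_pos: [536.4, -306.7, 12.3]
ft_force: [-3.2, 0.7, 8.4]
ee_pos: [434.7, -310.9, 216.4]
ft_force: [0.7, 0.1, 0.1]
width: 28.5
```

View pics/fin.png

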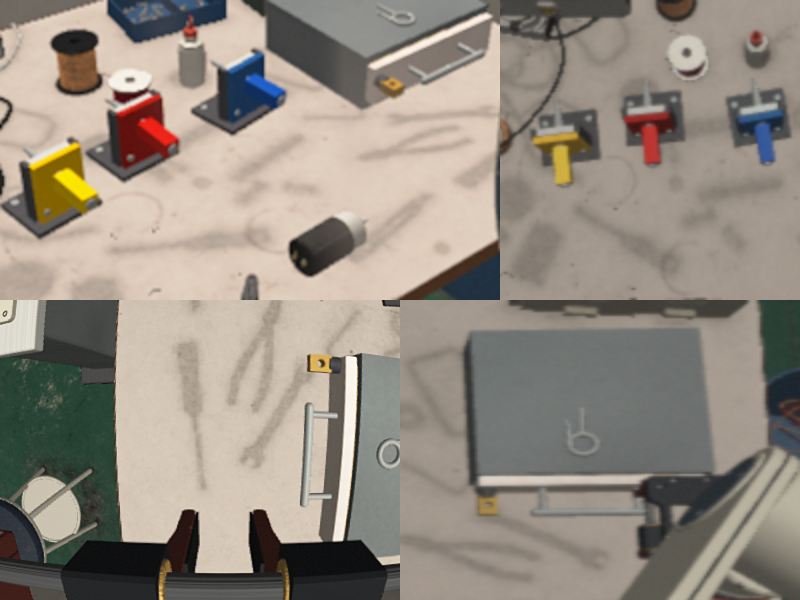

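The three drifts are seated in their own brackets at (565,160), (650,140) and (765,140). The clip lies on the cabinet at (583,440) and the drawer is shut.

```bash
python3 -c "
from workcell import ctrl
print(ctrl.get_obs()['t']); print(ctrl.close_job())"
```

```text
57.1833
the job is handed in; nothing more can be done
None
```

The job is handed in after about 57 s of robot time: the clip lies on the cabinet top, all three drifts (red, yellow and blue) are pushed home and left in brackets of their own colour, and the drawer is fully shut; I never touched the pliers, motor or bottle, but the hand-in returned no verdict.

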